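Charge the jar and draw up its clamp

ROBOT

A 6-joint arm with a two-finger parallel gripper is mounted at the origin on the work surface. World frame = base frame: x ahead of the robot, y to its left, z up, the work surface at z = 0. Lengths are in m, angles in degrees, forces in N, time in s.
With the tool pointing down it reaches from about 0.3 to 0.75 m from the base axis. Payload 8.5 kg.
Tool frame: the origin (TCP) lies between the finger pads; the fingertips stand 14 mm ahead of it and the grasp point (between the pads) lies 5 mm behind it; x points along the fingers, z is the direction in which the jaws open and shut, and the axes are right-handed (so a half turn about x gives the same grasp; the last joint's range is limited). The gripper opens to 85 mm and grips with 20 to 120 N. Pads are 22 mm wide; open, the fingers measure 114 mm over their backs; the gripper's body (76 mm by 85 mm) begins 54 mm behind the grasp point. The pads swing forward as they close: fully open they stand 13 mm farther back than shut.
Start: joints at [-12.336, 21.807, 74.336, -0, 83.858, -12.336], TCP at [0.55, 0, 0.245] pointing down, gripper open.
Joint ranges: [-178.18, 178.18], [-50.72, 133.34], [12.68, 142.11], [-81.47, 261.47], [9.98, 163.14], [-165.26, 165.26]. Speed limits (degrees/s): [136.94, 136.94, 180, 180, 180, 180].

INTERFACE

Orientations are given as a 3x3 rotation matrix whose columns are the frame's x, y, z axes.
In Python, from rig import env gives the robot as it stands.
- The arm moves only by the shell command python3 -m jog 'ROWS' [FORCE]. ROWS is JSON, a list of rows, each a list of 5 numbers: the opening, from -1 (shut) to 1 (fully open), so that 0 is half open, then the shift along the tool's x, y, z in m, then the turn about the tool's x in rad. In form: [[claw, dx, dy, dz, yaw], ...]. A call has 1 to 20 rows; each row is the pose to reach, as a shift and turn from the pose commanded when the call began, along the tool's axes at that moment; what a row does not reach only later rows make up. A row lasts 1/10 s, in which the tool goes at most 50 mm and 8.59 degrees, less where a joint would pass 70% of its speed; a pose out of reach is approached as far as the arm can. A call with a gripper value outside its range is refused whole. The fingers move at their own pace and stop on an object; FORCE is the grip in N (left out, the last holds). Time passes only in rows, so rows that repeat a pose let the fingers close. It gives the time, the measured TCP pose, the force and the opening at its end, in the units of the state.
- env.observe(): the state, without advancing time (a new reading comes with each control period).
- env.get_image(name): name is "scene" or "side" or "wrist"; returns the picture (420x560x3 uint8, red, green, blue); there is no depth.
- env.camera_model(name): a dict with "fx", "fy", "cx", "cy" (pixels), "origin" and "orientation" of the camera in the world. Camera axes: x right, y up, looking along -z (the intrinsics and any distortion apply to the point x, -y, -z); pixel columns grow to the right and rows downward; lengths in m; the calibration is good to about 2 mm. The wrist camera is an equidistant fisheye: a pixel r from the principal point sees the ray r / f radians off the axis. A picture is of the moment at which its call begins: read the wrist's pose just before it. camera_model takes no time and is no camera call; for the wrist camera it gives the pose at the moment of the call.
- env.close_job(): hands the job in, once; it reports no verdict.
The state is a dict: "time_s": time; "q": joint angles; "qvel": joint speeds; "joint_efforts": joint torques, N m; "position": TCP position; "tool_rot": TCP orientation; "ft_force": force on the tool from outside, world axes, zero at the start; "wrist_torque": the same for the moment, N m; "grip_width": finger opening in m.
Only numpy, scipy, OpenCV 4.12 (cv2) and the standard library are available. Lean on these libraries where they do the work, as an engineer would, in place of code of your own. Each camera call takes 0.05 s, during which the arm holds its last target.

TASK

Tip all six ceramic balls from the steel cup into the glass jar on the platform, and stand the empty cup back upright on the bench. Then swing the clamp lever by its black knob clockwise (seen from above) for exactly four clicks, never letting it reach a fifth, and finish while still holding the knob there against the spring, since the locking pin is not in yet. Leave the other things on the bench where they are.

Things in the scene. Friction and masses are not known exactly. Their poses are not given: they have to be found in the camera images.
- cup_grip (a point): middle of the level bar handle of the flared, open steel cup holding the balls: bar 12 mm wide (y), 16 mm tall, reaching from 42 to 135 mm out from the cup's centre line. This point is 95 mm from that line, 36 mm above the cup's foot; +x points along the bar to the cup, z up when it stands
- cup_rim (a point): centre of the cup's mouth, 45 mm above its foot, axes as cup_grip. Cup 96 mm across the rim, 48 mm across the foot, wall 3 mm flaring about 29 degrees outward, 60 to 120 g empty
- jar_mouth (a point): centre of the mouth of the open glass jar fixed on the stainless platform (fixed, 300 x 360 mm, 40 mm high). Rim 140 mm above the bench, inner radius 54 mm, outer 60 mm, inner floor 94 mm below the rim; cradle plates and jaw around the jar are lower than the rim. Platform axes, z up
- lever_pivot (a point): on the upright pivot axis of the clamp lever, 76 mm above the bench, top of the flat lever arm (20 mm wide); turns with the lever: +x points along it to the knob, 110 mm away; z up
- knob_mid (a point): middle of the upright black knob at the lever's end: 22 mm across, 80 to 126 mm above the bench, this point at 106 mm, free space around it. It spins freely on its stem (its x, y mean nothing), so the hand need not turn with the lever
- lever (a joint): lever angle in rad: 0 on its rest stop, where it starts, growing clockwise seen from above (knob swings towards the jar); far stop 1.6. A spring pushes it back all the way: about 1.5 N at the knob at 0, 3.8 N more per rad. Each pin adds up to 1 N before its crest and takes 2 to 3 N off after it, then the push jumps back up as the plunger drops in: one click. Let go, it springs back
- sector_mark (a point): on the pivot axis; frame of the pinned click disc under the lever, z up. The disc stays put but is set anew each time, 0 to 0.24 rad clockwise. The lever's plunger crosses pin 1 with the lever's x 0.3 rad clockwise past this x, each next pin 0.2 rad further (7 pins). After n clicks it sits between pins n and n+1, midway at 0.2 + 0.2 n: four clicks = 1.0 rad
- ball1: one of six white ceramic balls, 18 mm across, 12 g, lying in the cup at the start; origin at its centre
- ball2: one of six white ceramic balls, 18 mm across, 12 g, lying in the cup at the start; origin at its centre
- ball3: one of six white ceramic balls, 18 mm across, 12 g, lying in the cup at the start; origin at its centre
- ball4: one of six white ceramic balls, 18 mm across, 12 g, lying in the cup at the start; origin at its centre
- ball5: one of six white ceramic balls, 18 mm across, 12 g, lying in the cup at the start; origin at its centre
- ball6: one of six white ceramic balls, 18 mm across, 12 g, lying in the cup at the start; origin at its centre
- coupling: bystander: loose steel hose coupling standing on end, 34 mm across, 46 mm tall; origin under its centre
- spanner: bystander: loose steel spanner, 170 mm, lying flat
- amber_bottle: bystander: loose amber bottle, 70 mm across, 150 mm tall; origin under its centre
- white_jar: bystander: loose white plastic jar, 64 mm across, 75 mm tall; origin under its centre
- head_plate: bystander: loose steel vessel head plate lying flat, 150 mm across, 18 mm thick with port stubs up to 68 mm high; origin under its centre
- probe: bystander: loose steel probe 200 mm long lying on the bench; origin under its centre
There are look-alikes about, which are no part of the job. What is shaped like the part that bears cup_grip but blue or green is not meant.

How it is judged (in metres and radians):
On the way, in this order (a step that is already met when the one before it is completed fails the run):
1. all six balls lie in the jar (horizontal distance between each of ball1, ball2, ball3, ball4, ball5, ball6 and jar_mouth below 0.052 m and z of each of ball1, ball2, ball3, ball4, ball5, ball6 in the frame of jar_mouth below -0.005 m), for 0.2 s.
2. the empty cup stands upright on the bench (all of step 1 and angle between cup_grip's own z axis and vertical below 0.12 rad and height (world z) of cup_grip between 0.027 and 0.044 m), for 0.2 s.
3. the lever is held at the fourth click (all of step 1 and angle between the x axis of lever_pivot and the x axis of sector_mark, either way round between 0.91 and 1.09 rad and contact force between the fingers and knob above 0.8 N), for 0.2 s.
At the end, for the whole second after the job is handed in: All six balls are inside the jar below its rim; the cup stands upright on the bench (within 7 degrees, foot on the bench); the lever is between its fourth and fifth click (0.91 to 1.09 rad past the sector's mark) and the fingers press on the knob with at least 0.8 N, holding it against the spring (all of step 3 and angle between cup_grip's own z axis and vertical below 0.12 rad and height (world z) of cup_grip between 0.027 and 0.044 m); the arm keeps its last pose, push and grip.
It fails at once if the lever was taken to a fifth click (angle between the x axis of lever_pivot and the x axis of sector_mark, either way round above 1.13 rad).
It fails at once if a bystander was pushed more than 30 mm (distance of any of coupling, spanner, amber_bottle, white_jar, head_plate, probe from where it was at the start of the episode above 0.03 m).
It also fails if it takes over 72 s, if anything falls off the work surface, if the arm or the gripper's body presses on something with over 40 N, if the wrist force passes 120 N, or if a joint passes its speed limit or range.

## Working session

There is one attempt and no reset: what is moved stays moved. The work goes in short steps, Python scripts to look and compute and a shell command to move; the robot and the scene stay as the last step left them, time stands still between calls to the robot, and variables do not carry over. Pictures are saved under pics/ and viewed, and the job is handed in when it is done.

```bash
ls; mkdir -p pics; cat > look.py <<'E'
import sys,cv2,json,numpy as np
from rig import env
for n in sys.argv[2:]:
    m=env.camera_model(n); im=env.get_image(n)
    cv2.imwrite(f"pics/{sys.argv[1]}_{n}.png",im[:,:,::-1])
    json.dump({k:(np.array(v).tolist() if not isinstance(v,str) else v) for k,v in m.items()},open(f"pics/{sys.argv[1]}_{n}.json","w"))
    print(n,m)
E
python3 look.py a scene side wrist; python3 -c "
from rig import env
print(env.observe())"
```

```text
pics
scene {'fx': 383.9172597765136, 'fy': 383.9172597765136, 'cx': 280.0775655206421, 'cy': 212.61693226207615, 'origin': array([ 1.07707967, -0.24843952,  0.96134855]), 'orientation': array([[ 0.43076863, -0.72808376,  0.5332283 ],
       [ 0.90240538,  0.34086955, -0.26357631],
       [ 0.01014434,  0.5947285 ,  0.80386262]])}
side {'fx': 537.8834944653419, 'fy': 537.8834944653419, 'cx': 285.3857458110845, 'cy': 204.3652404284539, 'origin': array([-0.31465919, -0.95578566,  1.3245649 ]), 'orientation': array([[ 0.77845929,  0.43502492, -0.45249801],
       [-0.62762468,  0.5286543 , -0.57149969],
       [-0.00940158,  0.72888816,  0.68456823]])}
wrist {'fx': 325.19226210127806, 'fy': 325.19226210127806, 'cx': 282.605521172858, 'cy': 212.12856341394757, 'origin': array([0.55003819, 0.077631  , 0.37343467]), 'orientation': array([[ 9.99998840e-01, -8.36927004e-04,  1.27279732e-03],
       [ 4.05487474e-04,  9.51651800e-01,  3.07178591e-01],
       [-1.46834592e-03, -3.07177718e-01,  9.51651036e-01]])}
{'time_s': 0.15, 'q': array([-1.23351931e+01,  2.18334008e+01,  7.43711498e+01,  3.09653923e-04,
        8.38573645e+01, -1.23358156e+01]), 'qvel': array([ 0.04726333, -0.00062324, -0.12203087,  0.02668392, -0.03478394,
       -0.08334574]), 'joint_efforts': array([ 1.94521621e-03, -4.48624384e+01, -2.31344014e+01, -1.86937300e-04,
        3.77541786e-03, -1.65174959e-05]), 'position': array([5.49804901e-01, 4.73143753e-05, 2.44862980e-01]), 'tool_rot': array([[-1.05452823e-03, -1.01589969e-05,  9.99999444e-01],
       [ 2.36103380e-04,  9.99999972e-01,  1.04079801e-05],
       [-9.99999416e-01,  2.36114225e-04, -1.05452580e-03]]), 'ft_force': array([ 0.10730154,  0.47222262, -0.12264274]), 'wrist_torque': array([-0.00444846,  0.0024799 , -0.00011974]), 'grip_width': 0.08540213171873552}
```

View pics/a_scene.png

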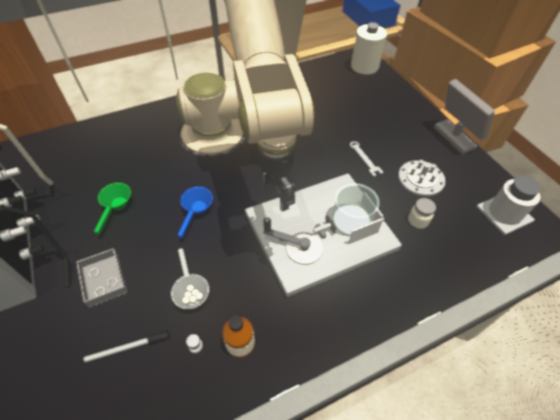

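View pics/a_side.png

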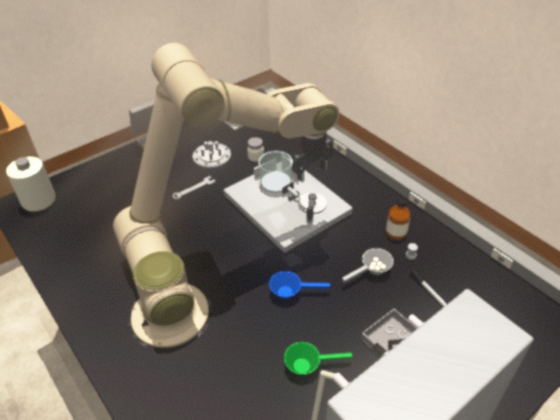

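View pics/a_wrist.png

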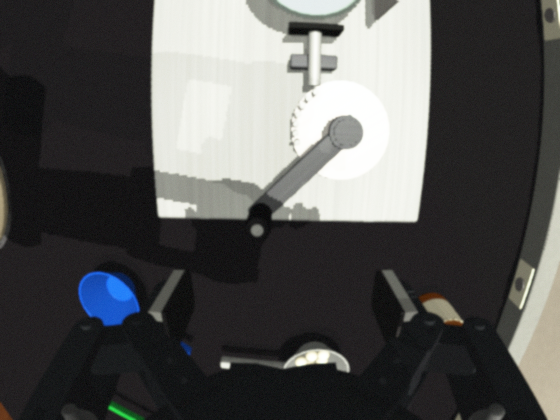

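The scene picture shows three scoops: green (115,195), blue (197,200) and a bare steel one holding white balls (190,291), with its handle up to (182,252). The steel one with the balls fits. The side view shows it at (377,263). The jar is at scene (356,208), the lever pivot near (304,243) and the knob near (267,226). I'll check these in enlarged crops.

```bash
python3 - <<'E'
import cv2,numpy as np
s=cv2.imread('pics/a_scene.png');d=cv2.imread('pics/a_side.png');w=cv2.imread('pics/a_wrist.png')
def crop(im,x,y,W,H,k,n):
    c=cv2.resize(im[y:y+H,x:x+W],None,fx=k,fy=k,interpolation=cv2.INTER_CUBIC)
    for i in range(0,W,10):
        cv2.line(c,(i*k,0),(i*k,6 if i%50 else 14),(0,255,255),1)
        if i%20==0: cv2.putText(c,str(x+i),(i*k,24),0,.4,(0,255,255),1)
    for i in range(0,H,10):
        cv2.line(c,(0,i*k),(6,i*k),(0,255,255),1)
        if i%20==0: cv2.putText(c,str(y+i),(8,i*k+4),0,.4,(0,255,255),1)
    cv2.imwrite(f'pics/{n}.png',c)
crop(s,150,240,130,100,6,'c1'); crop(d,330,200,130,100,6,'c2')
crop(s,240,170,160,120,5,'c3'); crop(d,220,130,140,120,5,'c4'); crop(w,140,0,300,250,2,'c5')
E
```

```text
(no output)
```

View pics/c1.png

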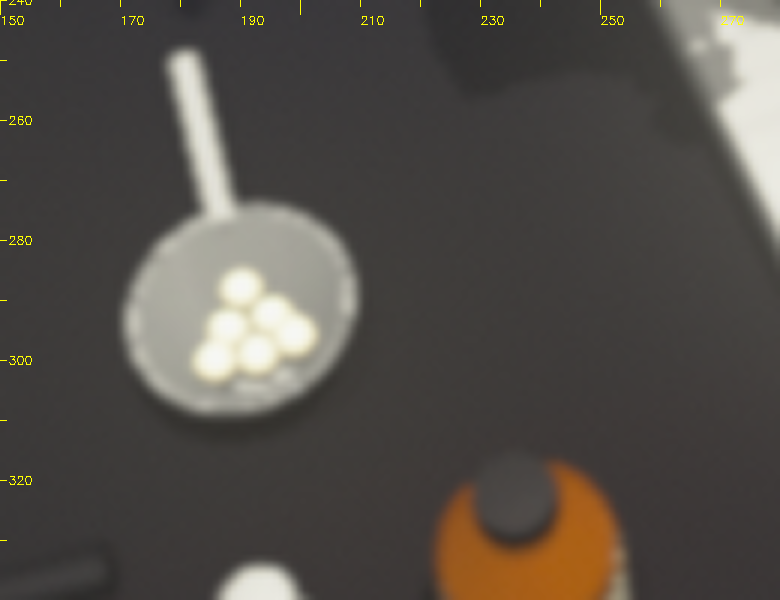

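View pics/c2.png

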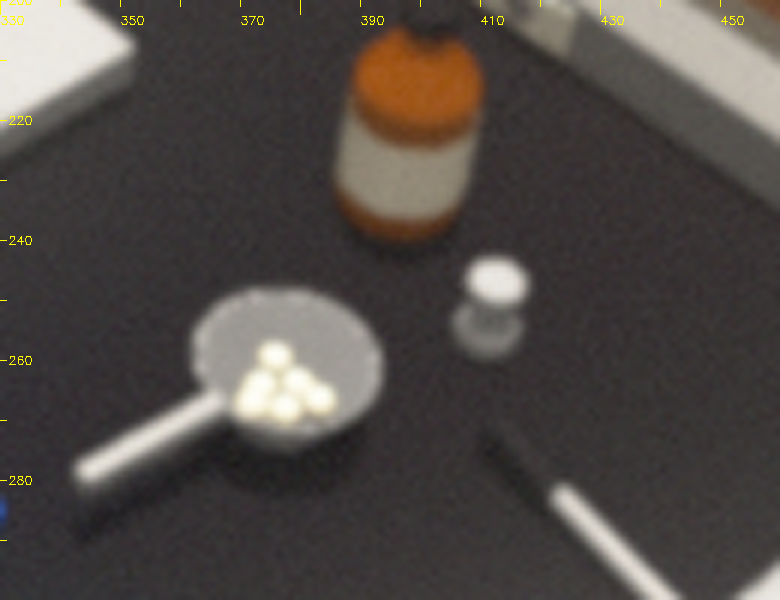

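View pics/c3.png

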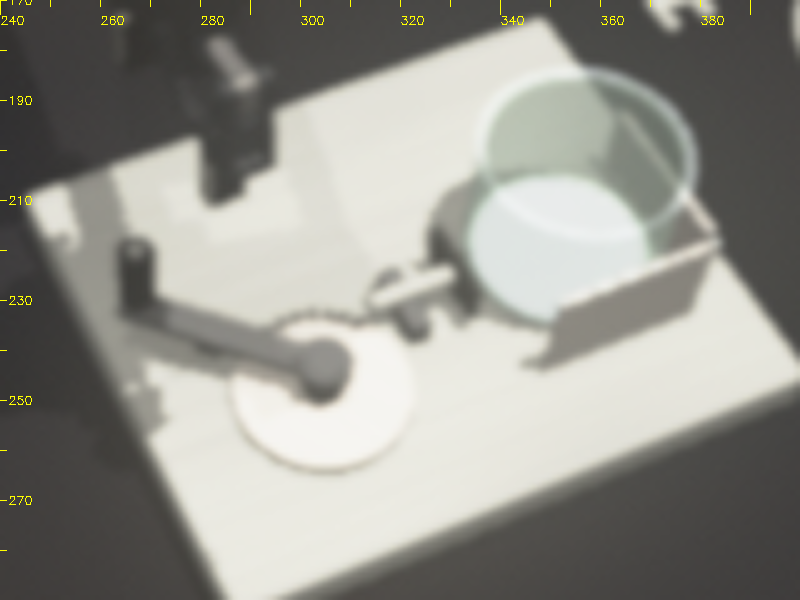

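View pics/c4.png

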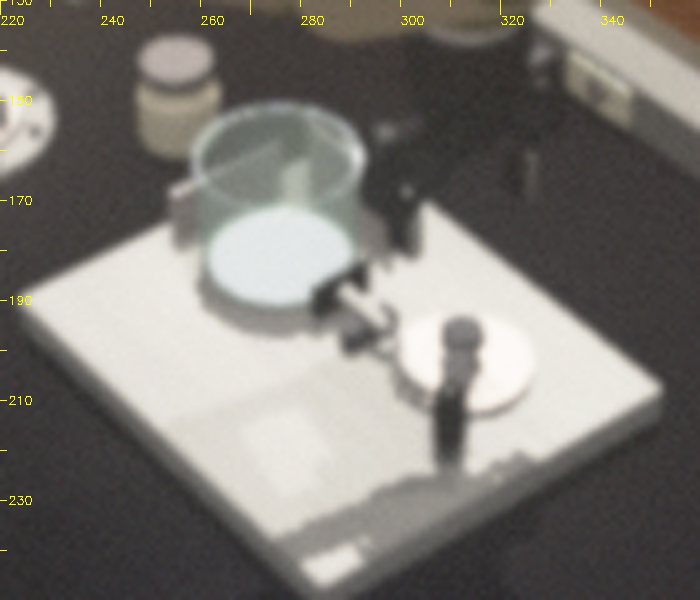

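View pics/c5.png

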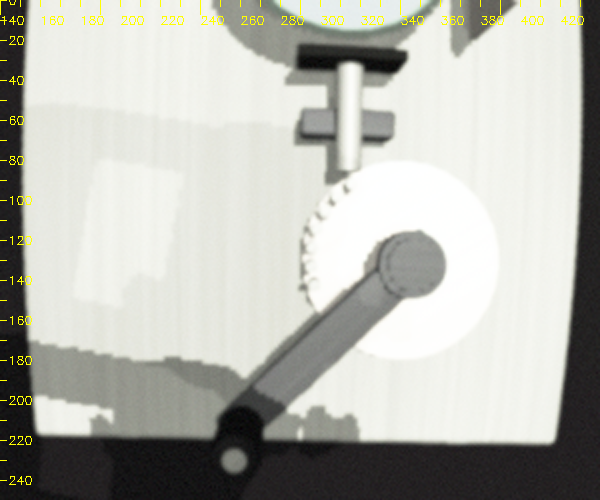

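```bash
cat > geo.py <<'E'
import json,numpy as np
def ray(tag,n,u,v):
    m=json.load(open(f'pics/{tag}_{n}.json'));R=np.array(m['orientation']);o=np.array(m['origin'])
    x=(u-m['cx'])/m['fx'];y=(v-m['cy'])/m['fy']
    if n=='wrist':
        r=np.hypot(x,y);d=np.array([np.sin(r)*x/r,-np.sin(r)*y/r,-np.cos(r)])
    else: d=np.array([x,-y,-1])
    return o,R@d
def onz(tag,n,u,v,z):
    o,d=ray(tag,n,u,v);return (o+d*(z-o[2])/d[2]).round(4)
def tri(*obs):
    A=np.zeros((3,3));b=np.zeros(3)
    for o in obs:
        p,d=ray(*o);d=d/np.linalg.norm(d);M=np.eye(3)-np.outer(d,d);A+=M;b+=M@p
    return np.linalg.solve(A,b).round(4)
E
python3 - <<'E'
from geo import *
print('cup rim',onz('a','scene',190.2,291,.045),onz('a','side',376.5,260.5,.045),tri(('a','scene',190.2,291),('a','side',376.5,260.5)))
print('hdl end',onz('a','scene',180.5,249,.04),onz('a','side',344,277.5,.04),onz('a','wrist',222,360,.044))
print('jar',onz('a','scene',357,201,.14),onz('a','side',275,160.5,.14))
print('pivot',onz('a','scene',304.5,241.5,.08),onz('a','wrist',345,131,.08),onz('a','side',310,193.5,.08))
print('knob',onz('a','scene',267,219,.126),onz('a','wrist',257,230,.126),tri(('a','scene',267,219),('a','wrist',257,230)))
print('disc c',onz('a','wrist',340,130,.05),onz('a','scene',305,247,.05))
for n,u,v in [('bottle cap',236,322),]: print(n,onz('a','scene',u,v,.15))
print('bottle base',onz('a','side',396,233,0.0),'plat corners',[onz('a','scene',u,v,.04) for u,v in [(246,209),(348,174),(400,246),(288,287)]])
for n,u,v in [('blue',197,197),('blueend',181,236),('green',115,195),('coupling',100,275)]: print(n,onz('a','scene',u,v,.045))
print('vial',onz('a','scene',194,343,.02))
E
```

```text
cup rim [ 0.5976 -0.2655  0.045 ] [ 0.5901 -0.2675  0.045 ] [ 0.5943 -0.2651  0.0393]
hdl end [ 0.4621 -0.2514  0.04  ] [ 0.4681 -0.2499  0.04  ] [ 0.466  -0.2433  0.044 ]
jar [0.5857 0.228  0.14  ] [0.5818 0.2322 0.14  ]
pivot [0.6083 0.0585 0.08  ] [0.6061 0.0601 0.08  ] [0.608  0.0719 0.08  ]
knob [ 0.5273 -0.0153  0.126 ] [ 0.5288 -0.0176  0.126 ] [ 0.5292 -0.0163  0.1291]
disc c [0.6067 0.0592 0.05  ] [0.6088 0.0619 0.05  ]
bottle cap [ 0.7647 -0.1961  0.15  ]
bottle base [ 0.7618 -0.1992  0.    ] plat corners [array([ 0.4103, -0.0332,  0.04  ]), array([0.4189, 0.3195, 0.04  ]), array([0.7146, 0.3091, 0.04  ]), array([ 0.6928, -0.0317,  0.04  ])]
blue [ 0.3082 -0.1521  0.045 ]
blueend [ 0.4246 -0.2376  0.045 ]
green [ 0.1948 -0.3761  0.045 ]
coupling [ 0.4525 -0.4662  0.045 ]
vial [ 0.7199 -0.2993  0.02  ]
```

Confirmed: the bare steel scoop (scene 190,291; side 377,260) holds six balls, so it is the cup. The blue and green ones are the look-alikes. Next I move above its handle and yaw the jaws across the bar.

```bash
python3 -m jog '[[0.2,0.0,-0.05,-0.01,0.15],[0.2,0.01,-0.1,-0.02,0.3],[0.2,0.03,-0.14,-0.03,0.45],[0.2,0.05,-0.18,-0.04,0.6],[0.2,0.07,-0.22,-0.05,0.75],[0.2,0.09,-0.25,-0.05,0.9],[0.2,0.11,-0.254,-0.05,1.05],[0.2,0.12,-0.254,-0.05,1.2],[0.2,0.12,-0.254,-0.05,1.35],[0.2,0.12,-0.254,-0.05,1.5],[0.2,0.12,-0.254,-0.05,1.65],[0.2,0.12,-0.254,-0.05,1.7],[0.2,0.12,-0.254,-0.05,1.7],[0.2,0.12,-0.254,-0.05,1.7]]'; python3 look.py b wrist side>/dev/null; python3 -c "
from rig import env
o=env.observe();print(o['q'],o['tool_rot'].round(3),o['position'])"
```

```text
time_s: 1.55
position: [0.4999, -0.254, 0.1252]
tool_rot: [[-0.0, 0.992, -0.127], [0.0, -0.127, -0.992], [-1.0, -0.0, -0.0]]
ft_force: [-0.0, 0.2, -0.6]
grip_width: 0.051
[-3.90247776e+01  2.93949179e+01  8.30887374e+01  9.58933455e-04
  6.75268195e+01  5.83098175e+01] [[-0.     0.992 -0.128]
 [ 0.    -0.128 -0.992]
 [-1.    -0.    -0.   ]] [ 0.4999658  -0.25397036  0.12522861]
```

View pics/b_wrist.png

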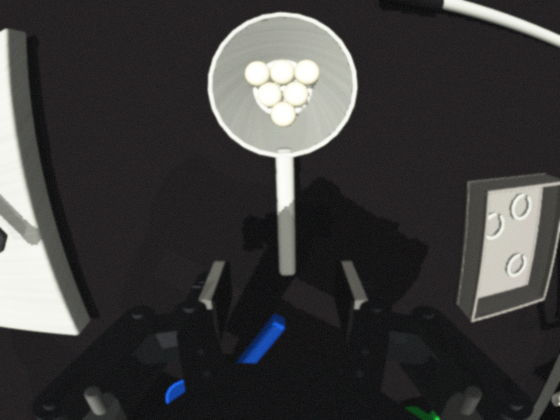

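View pics/b_side.png

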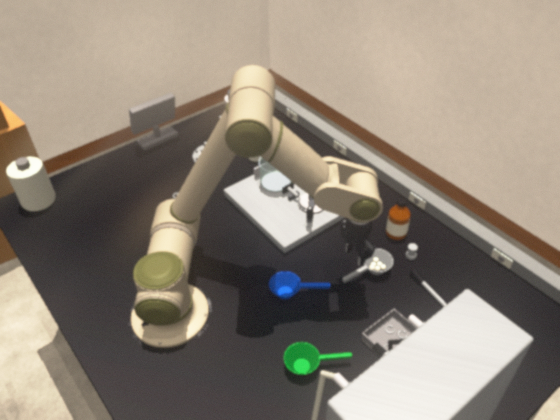

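The wrist view shows the steel cup rim centred near (282,84) and the bar running from (285,155) to its tail end at (288,272), roughly centred between the fingers.

```bash
python3 - <<'E'
from geo import *
c=onz('b','wrist',282.5,84.5,.045);e=onz('b','wrist',287.5,273,.044);n=onz('b','wrist',285,155,.044)
print(c,e,n,np.linalg.norm((c-e)[:2]),np.degrees(np.arctan2(*(c-e)[1::-1])),np.degrees(np.arctan2(*(n-e)[1::-1])))
print(e+(c-e)*.04/.135)
E
```

```text
[ 0.5947 -0.2672  0.045 ] [ 0.4641 -0.2542  0.044 ] [ 0.5493 -0.263   0.044 ] 0.13124541896767292 -5.684529858245164 -5.896963510210844
[ 0.5027963  -0.25805185  0.0442963 ]
```

```bash
python3 -m jog '[[0,0.03,0.001,0.0035,-0.025],[0,0.06,0.001,0.0035,-0.025],[0,0.08,0.001,0.0035,-0.025],[0,0.094,0.001,0.0035,-0.025],[0,0.094,0.001,0.0035,-0.025],[-0.4,0.094,0.001,0.0035,-0.025],[-1,0.094,0.001,0.0035,-0.025],[-1,0.094,0.001,0.0035,-0.025],[-1,0.094,0.001,0.0035,-0.025],[-1,0.094,0.001,0.0035,-0.025],[-1,0.094,0.001,0.0035,-0.025],[-1,0.094,0.001,0.0035,-0.025]]' 120
python3 look.py c wrist >/dev/null
```

```text
time_s: 2.85
position: [0.5007, -0.2579, 0.0318]
tool_rot: [[0.001, 0.995, -0.104], [-0.001, -0.104, -0.995], [-1.0, 0.001, 0.001]]
ft_force: [-1.8, -0.9, 6.3]
grip_width: 0.0098
```

View pics/c_wrist.png

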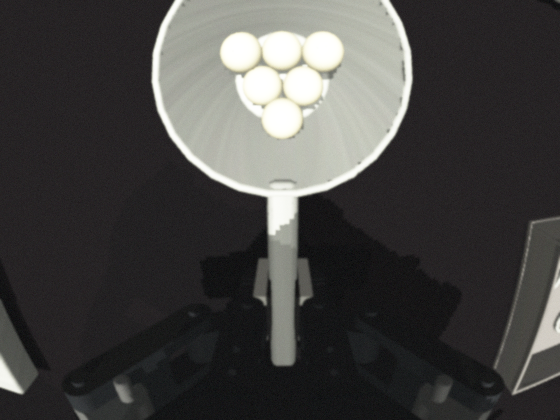

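The bar is held between the pads and all six balls are in the cup. I'll make a slow test lift.

```bash
python3 -m jog '[[-1,-0.003,0,0,0],[-1,-0.008,0,0,0],[-1,-0.015,0,0,0],[-1,-0.025,0,0,0],[-1,-0.035,0,0,0],[-1,-0.045,0,0,0],[-1,-0.052,0,0,0],[-1,-0.055,0,0,0],[-1,-0.055,0,0,0]]'
python3 look.py d wrist side >/dev/null
```

```text
time_s: 3.8
position: [0.5006, -0.2577, 0.0867]
tool_rot: [[0.001, 0.995, -0.104], [-0.0, -0.104, -0.995], [-1.0, 0.001, 0.0]]
ft_force: [-0.1, -0.2, -0.4]
grip_width: 0.0102
```

View pics/d_wrist.png

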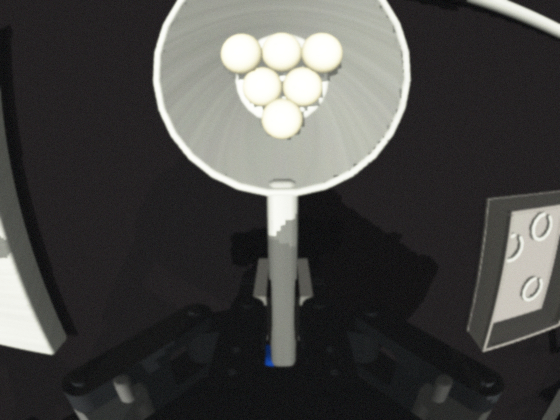

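View pics/d_side.png

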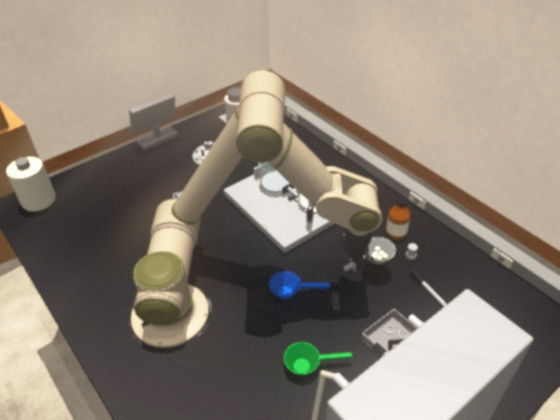

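```bash
python3 -m jog '[[-1,-0.005,0,0,0],[-1,-0.02,0,0,0],[-1,-0.04,0,0,0],[-1,-0.06,0,0,0],[-1,-0.08,0,-0.005,0],[-1,-0.1,0,-0.015,0],[-1,-0.12,0,-0.03,0],[-1,-0.135,0,-0.05,0],[-1,-0.15,0,-0.07,0],[-1,-0.16,0,-0.09,0],[-1,-0.17,-0.002,-0.11,0],[-1,-0.175,-0.004,-0.13,0],[-1,-0.178,-0.005,-0.15,0],[-1,-0.178,-0.007,-0.17,0],[-1,-0.178,-0.009,-0.19,0],[-1,-0.178,-0.01,-0.21,0],[-1,-0.178,-0.011,-0.23,0],[-1,-0.178,-0.012,-0.25,0],[-1,-0.178,-0.013,-0.265,0],[-1,-0.178,-0.013,-0.275,0]]' && python3 -m jog '[[-1,0,0,-0.015,0],[-1,0,0,-0.03,0],[-1,0,-0.001,-0.05,0],[-1,0,-0.002,-0.07,0],[-1,0,-0.002,-0.09,0],[-1,0,-0.003,-0.11,0],[-1,0,-0.003,-0.13,0],[-1,0,-0.004,-0.15,0],[-1,0,-0.004,-0.17,0],[-1,0,-0.005,-0.19,0],[-1,0,-0.0055,-0.205,0],[-1,0,-0.0055,-0.215,0],[-1,0,-0.0055,-0.219,0],[-1,0,-0.0055,-0.219,0]]'
python3 look.py e wrist scene side >/dev/null
```

```text
time_s: 5.9
position: [0.5161, 0.0183, 0.2644]
tool_rot: [[-0.0, 0.995, -0.103], [0.0, -0.103, -0.995], [-1.0, -0.0, -0.0]]
ft_force: [0.2, -0.1, -1.5]
grip_width: 0.0102
time_s: 7.3
position: [0.5336, 0.2358, 0.2642]
tool_rot: [[-0.0, 0.995, -0.104], [-0.0, -0.104, -0.995], [-1.0, -0.0, 0.0]]
ft_force: [0.8, -0.8, -1.2]
grip_width: 0.0098
```

View pics/e_wrist.png

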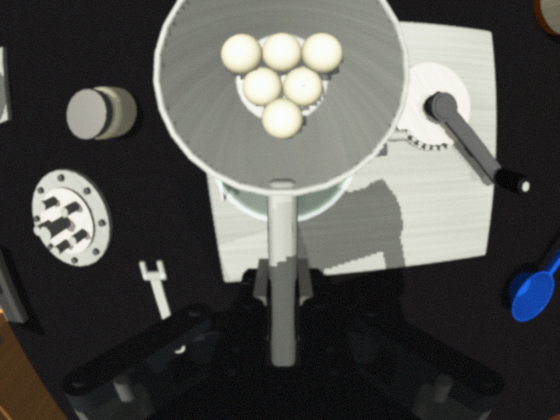

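View pics/e_scene.png

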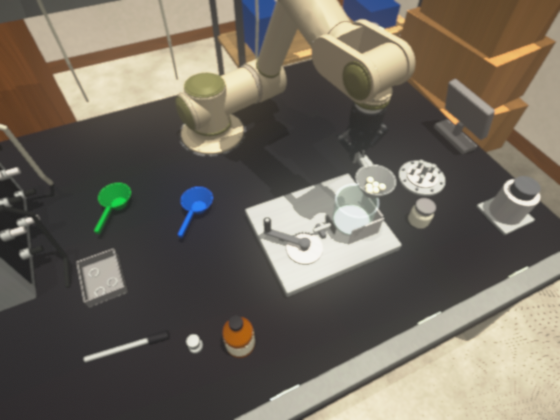

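View pics/e_side.png

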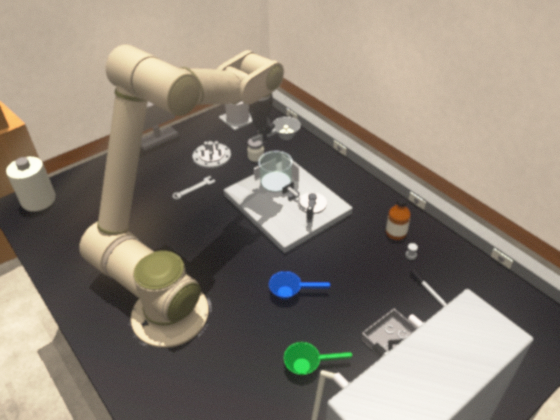

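The cup is level over the jar with the balls inside. In the wrist view the jar's rim arc sits just below the cup's near side, at (283,220). Now I'll ease the grip so the cup swings nose-down about the pads.

```bash
python3 -m jog '[[-1,0,0,0,0]]' 70; python3 -m jog '[[-1,0,0,0,0],[-1,0,0,0,0]]' 40; python3 look.py f wrist >/dev/null
```

```text
time_s: 7.55
position: [0.5336, 0.2351, 0.2644]
tool_rot: [[0.0, 0.994, -0.105], [-0.0, -0.105, -0.994], [-1.0, 0.0, 0.0]]
ft_force: [-0.5, -0.5, -1.4]
grip_width: 0.0098
time_s: 7.75
position: [0.5335, 0.2354, 0.2644]
tool_rot: [[0.0, 0.995, -0.104], [-0.0, -0.104, -0.995], [-1.0, 0.0, 0.0]]
ft_force: [-0.9, 0.2, -1.4]
grip_width: 0.01
```

View pics/f_wrist.png

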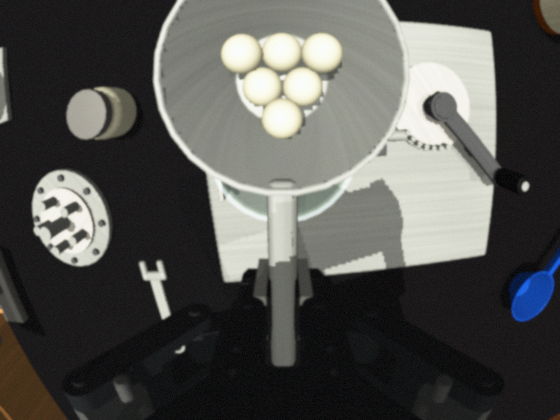

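```bash
python3 -m jog '[[-1,0,0,0,0],[-1,0,0,0,0]]' 20; python3 look.py g wrist >/dev/null
```

```text
time_s: 8.0
position: [0.5335, 0.2356, 0.2643]
tool_rot: [[0.0, 0.995, -0.104], [-0.0, -0.104, -0.995], [-1.0, 0.0, 0.0]]
ft_force: [0.3, 0.1, -1.8]
grip_width: 0.0098
```

View pics/g_wrist.png

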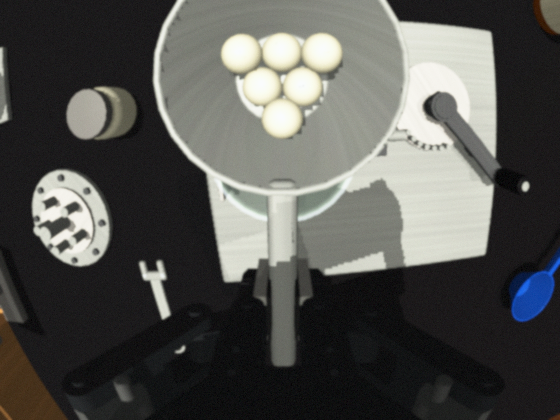

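No slip even at 20 N. The pads can be eased further through the opening command. Turning slip should start well before the bar slides, so I'll do this in small steps.

```bash
python3 -m jog '[[-0.82,0,0,0,0],[-0.82,0,0,0,0]]' 20; python3 -m jog '[[-0.79,0,0,0,0],[-0.79,0,0,0,0]]' 20;  python3 look.py h wrist >/dev/null
```

```text
time_s: 8.25
position: [0.5335, 0.2357, 0.2643]
tool_rot: [[-0.0, 0.995, -0.104], [-0.0, -0.104, -0.995], [-1.0, -0.0, 0.0]]
ft_force: [0.5, -0.4, -1.7]
grip_width: 0.0102
time_s: 8.45
position: [0.5335, 0.2357, 0.2643]
tool_rot: [[-0.0, 0.995, -0.104], [-0.0, -0.104, -0.995], [-1.0, -0.0, 0.0]]
ft_force: [0.1, 0.4, -1.8]
grip_width: 0.0098
```

View pics/h_wrist.png

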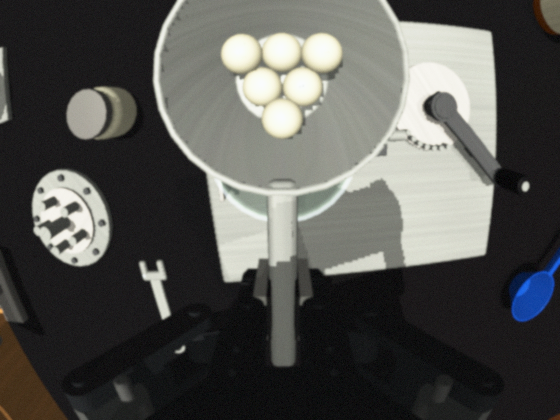

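```bash
python3 -m jog '[[-0.79,0.015,0,0,0],[-0.79,0.035,0,0,0],[-0.79,0.05,0,0,0],[-0.79,0.05,0,0,0],[-0.79,0.0,0,0,0],[-0.79,0.0,0,0,0],[-0.79,0.0,0,0,0]]' 20;  python3 look.py i wrist >/dev/null; python3 -c "
import cv2
a=cv2.imread('pics/h_wrist.png');b=cv2.imread('pics/i_wrist.png');print(cv2.absdiff(a,b)[:200,150:420].mean())"
```

```text
time_s: 9.2
position: [0.5339, 0.2358, 0.2662]
tool_rot: [[0.004, 0.995, -0.104], [0.001, -0.104, -0.995], [-1.0, 0.004, -0.001]]
ft_force: [-0.5, 0.4, -2.4]
grip_width: 0.01
12.51983950617284
```

View pics/i_wrist.png

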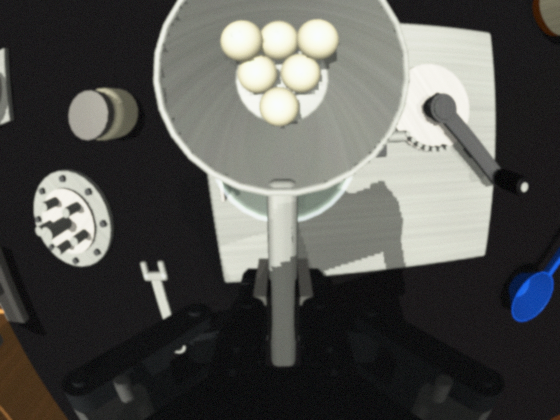

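The balls rolled a little but the bar did not slip. I'll continue easing the opening in fine steps.

```bash
cat > diff.py <<'E'
import sys,cv2,json,numpy as np
from rig import env
b=env.get_image('wrist')[:,:,::-1]; cv2.imwrite(f'pics/{sys.argv[1]}_wrist.png',b)
a=cv2.imread('pics/g_wrist.png')
o=env.observe();print('diff tail/handle',cv2.absdiff(a,b)[180:370,265:300].mean().round(2),'rim',cv2.absdiff(a,b)[100:200,150:420].mean().round(2),'width',round(o['grip_width'],4),'f',o['ft_force'].round(1))
E
python3 -m jog '[[-0.77,0,0,0,0],[-0.77,0,0,0,0]]' 20 >/dev/null; python3 diff.py j1;python3 -m jog '[[-0.76,0,0,0,0],[-0.76,0,0,0,0]]' 20 >/dev/null; python3 diff.py j2
```

```text
diff tail/handle 3.03 rim 5.11 width 0.0103 f [ 0.6  0.1 -2.2]
diff tail/handle 3.45 rim 4.88 width 0.0102 f [-0.7  0.4 -1.3]
```

```bash
python3 -m jog '[[-0.752,0,0,0,0],[-0.752,0,0,0,0]]' 20 >/dev/null; python3 diff.py j3;python3 -m jog '[[-0.745,0,0,0,0],[-0.745,0,0,0,0]]' 20 >/dev/null; python3 diff.py j4
```

```text
diff tail/handle 3.95 rim 4.91 width 0.0109 f [-0.4  0.6 -1.5]
diff tail/handle 4.37 rim 4.95 width 0.0109 f [ 0.   1.  -1.8]
```

View pics/j4_wrist.png

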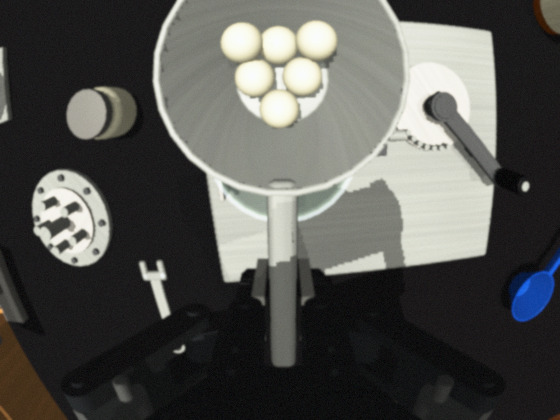

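```bash
python3 -m jog '[[-0.74,0,0,0,0]]' 20 >/dev/null; python3 diff.py k1;python3 -m jog '[[-0.735,0,0,0,0]]' 20 >/dev/null; python3 diff.py k2;python3 -m jog '[[-0.73,0,0,0,0]]' 20 >/dev/null; python3 diff.py k3
```

```text
diff tail/handle 4.59 rim 5.0 width 0.0112 f [-0.6  0.4 -1.1]
diff tail/handle 4.79 rim 5.0 width 0.0112 f [ 0.2  0.2 -1.5]
diff tail/handle 5.15 rim 5.09 width 0.0115 f [-0.4  0.4 -2.3]
```

View pics/k3_wrist.png

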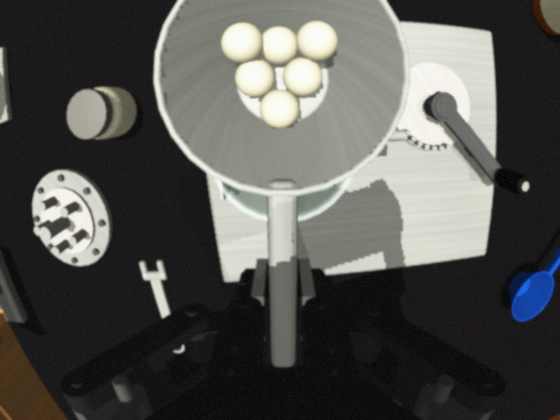

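```bash
python3 -m jog '[[-0.727,0,0,0,0]]' 20 >/dev/null; python3 diff.py l1;python3 -m jog '[[-0.724,0,0,0,0]]' 20 >/dev/null; python3 diff.py l2
```

```text
diff tail/handle 5.79 rim 6.18 width 0.0118 f [ 1.2  0.3 -2.2]
diff tail/handle 10.84 rim 15.56 width 0.0116 f [ 0.6  0.4 -2.1]
```

View pics/l2_wrist.png

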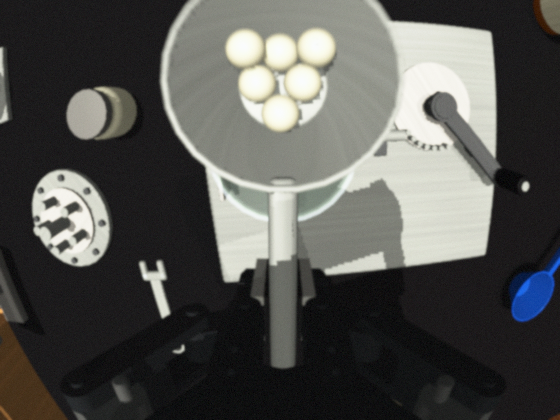

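It works: at about 11.7 mm the cup is drooping in a controlled way. I'll hold this opening and watch.

```bash
python3 -m jog '[[-0.724,0,0,0,0],[-0.724,0,0,0,0]]' 20 >/dev/null; python3 diff.py m1
```

```text
diff tail/handle 36.73 rim 43.06 width 0.0115 f [-0.7  0.1 -1.3]
```

View pics/m1_wrist.png

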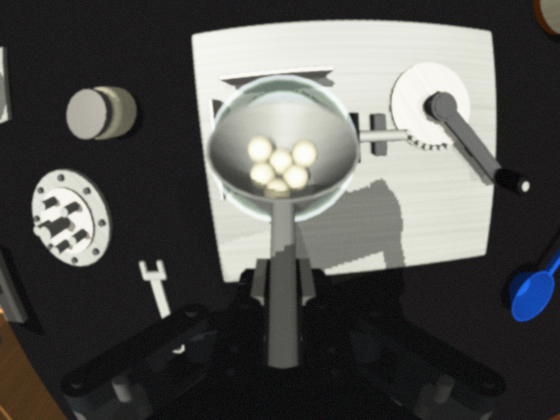

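```bash
python3 -m jog '[[-0.724,0,0,0,0],[-0.724,0,0,0,0]]' 20 >/dev/null; python3 diff.py m2
```

```text
diff tail/handle 38.27 rim 43.56 width 0.0119 f [ 0.8 -0.7 -1.1]
```

View pics/m2_wrist.png

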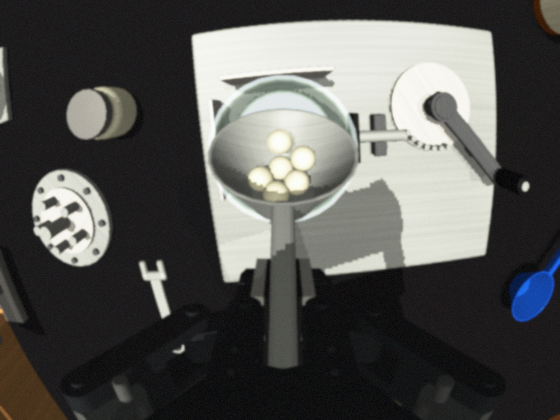

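```bash
python3 -m jog '[[-0.722,0,0,0,0],[-0.722,0,0,0,0]]' 20 >/dev/null; python3 diff.py m3; python3 -m jog '[[-0.72,0,0,0,0]]' 20 >/dev/null; python3 diff.py m4
```

```text
diff tail/handle 39.09 rim 43.77 width 0.012 f [-0.5 -0.1 -1.1]
diff tail/handle 40.06 rim 44.44 width 0.0123 f [ 0.3 -0.3 -2.1]
```

View pics/m4_wrist.png

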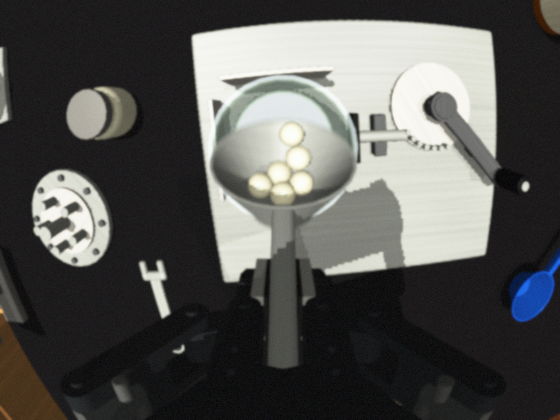

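```bash
python3 -m jog '[[-0.72,0,0,0,0],[-0.719,0,0,0,0]]' 20 >/dev/null; python3 diff.py m5; python3 -m jog '[[-0.718,0,0,0,0],[-0.718,0,0,0,0]]' 20 >/dev/null; python3 diff.py m6
```

```text
diff tail/handle 47.14 rim 47.53 width 0.0123 f [ 0.2 -1.  -0.5]
diff tail/handle 55.28 rim 40.41 width 0.012 f [-0.9  0.  -0.8]
```

View pics/m6_wrist.png

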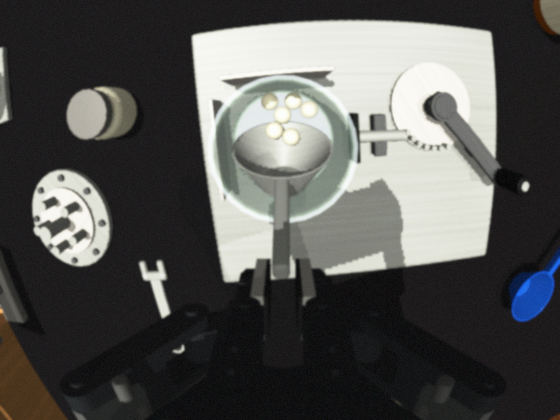

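The bar is now sliding through the pads, so I'll tighten at once.

```bash
python3 -m jog '[[-1,0,0,0,0],[-1,0,0,0,0]]' 60; python3 look.py n wrist scene side >/dev/null
```

```text
time_s: 12.6
position: [0.5335, 0.2357, 0.2644]
tool_rot: [[0.0, 0.995, -0.104], [0.0, -0.104, -0.995], [-1.0, 0.0, -0.0]]
ft_force: [0.2, -0.9, 1.3]
grip_width: 0.0001
```

View pics/n_wrist.png

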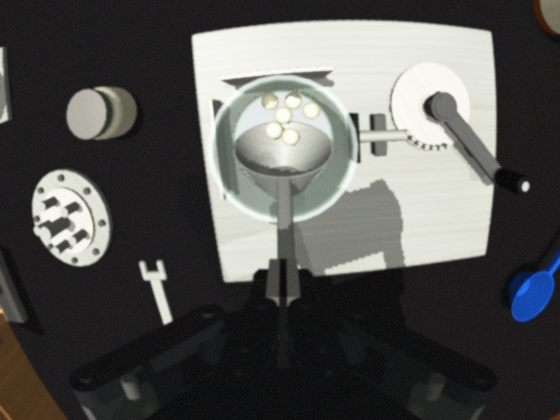

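View pics/n_scene.png

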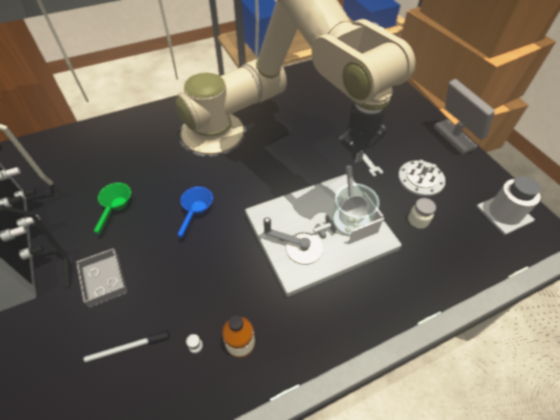

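The cup slipped out and now sits nose-down in the jar, leaning on the near rim with its handle up. All six balls are in the jar. I'll look closer so I can pick the handle up again.

```bash
cat > crop.py <<'E'
import cv2,sys
im=cv2.imread(f'pics/{sys.argv[1]}.png');x,y,W,H,k=map(int,sys.argv[2:7])
c=cv2.resize(im[y:y+H,x:x+W],None,fx=k,fy=k,interpolation=cv2.INTER_CUBIC)
for i in range(0,W,10):
    cv2.line(c,(i*k,0),(i*k,6),(0,255,255),1)
    if i%20==0: cv2.putText(c,str(x+i),(i*k,20),0,.4,(0,255,255),1)
for i in range(0,H,10):
    cv2.line(c,(0,i*k),(6,i*k),(0,255,255),1)
    if i%20==0: cv2.putText(c,str(y+i),(8,i*k+4),0,.4,(0,255,255),1)
cv2.imwrite(f'pics/{sys.argv[7]}.png',c)
E
python3 crop.py n_scene 320 140 80 110 5 n1; python3 crop.py n_side 230 120 90 90 6 n2;  python3 crop.py n_wrist 200 70 180 260 2 n3
```

```text
(no output)
```

View pics/n1.png

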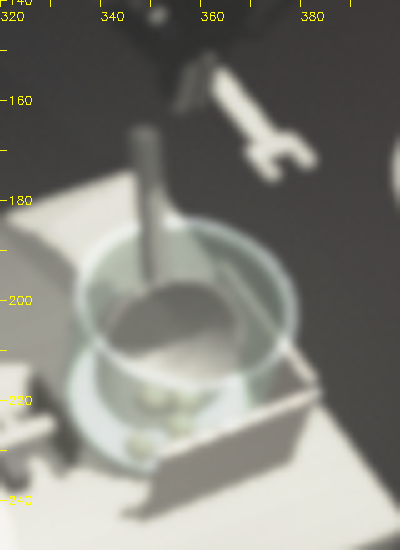

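View pics/n2.png

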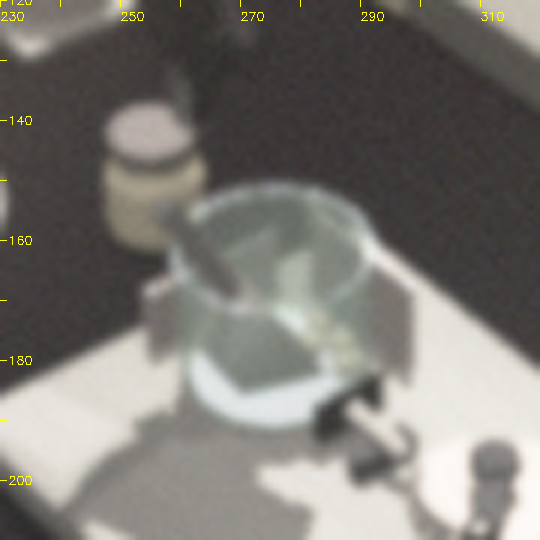

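View pics/n3.png

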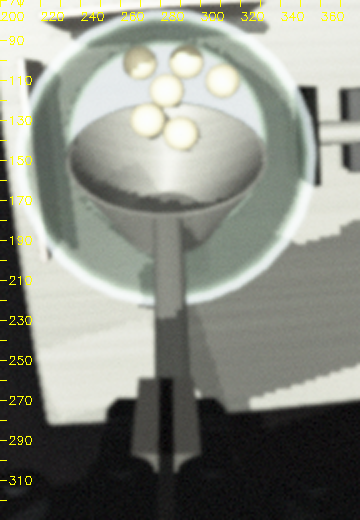

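```bash
python3 - <<'E'
from geo import *
t=tri(('n','scene',347.5,168),('n','side',257,156)); print('tail',t)
j=tri(('n','scene',350,195),('n','side',268,169)); print('junction',j)
d=t-j;print(np.linalg.norm(d),d/np.linalg.norm(d))
for z in (.14,.17,.19): print(onz('n','scene',347.5,168,z),onz('n','side',257,156,z))
E
```

```text
tail [0.5089 0.2357 0.1937]
junction [0.5482 0.2314 0.1207]
0.08301794986627893 [-0.4733916   0.05179603  0.87932791]
[0.4695 0.2689 0.14  ] [0.5482 0.2932 0.14  ]
[0.4917 0.25   0.17  ] [0.5263 0.2615 0.17  ]
[0.5065 0.2374 0.19  ] [0.5117 0.2405 0.19  ]
```

```bash
python3 -m jog '[[0.1,0,0,0,0],[0.1,0,-0.006,0,0],[0.1,0,-0.012,0.002,0],[0.1,0.01,-0.012,0.002,0],[0.1,0.03,-0.012,0.002,0],[0.1,0.04,-0.012,0.002,0],[0.1,0.04,-0.012,0.002,0]]' ; python3 look.py o wrist scene>/dev/null; python3 crop.py o_scene 310 130 90 110 5 o1
```

```text
time_s: 13.45
position: [0.5207, 0.2347, 0.2226]
tool_rot: [[-0.003, 0.995, -0.104], [-0.001, -0.104, -0.995], [-1.0, -0.003, 0.001]]
ft_force: [0.5, -0.2, 0.7]
grip_width: 0.047
```

View pics/o_wrist.png

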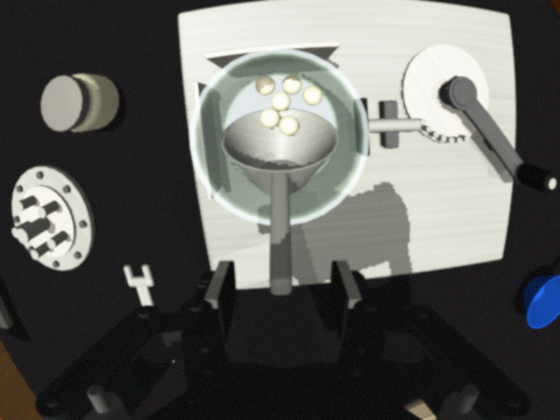

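View pics/o1.png

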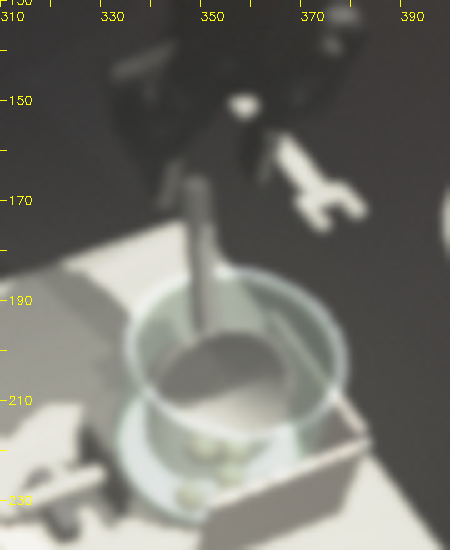

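```bash
python3 - <<'E'
from geo import *
t=tri(('o','wrist',281,288),('o','scene',347.5,168)); print(t, tri(('o','wrist',281,288),('n','scene',347.5,168),('n','side',257,156)))
j=tri(('o','wrist',279.5,172),('o','scene',349.5,196),('n','side',268,169));print(j,t-j)
# jar rim in wrist
print('jar',onz('o','wrist',280,137,.14))
print('tool',onz('o','wrist',281,288,.194))
E
```

```text
[0.5051 0.2366 0.1916] [0.5076 0.2354 0.195 ]
[0.5511 0.2317 0.1181] [-0.046   0.0049  0.0735]
jar [0.5819 0.2287 0.14  ]
tool [0.5041 0.2361 0.194 ]
```

```bash
python3 -m jog '[[0.1,0.02,0,0,0],[0.1,0.04,0,0,0],[0.1,0.053,0,0,0],[0.1,0.057,0,0,0],[-0.4,0.057,0,0,0],[-1,0.057,0,0,0],[-1,0.057,0,0,0],[-1,0.057,0,0,0],[-1,0.057,0,0,0]]' 100; python3 look.py p wrist scene>/dev/null; python3 crop.py p_scene 310 130 90 110 5 p1
```

```text
time_s: 14.45
position: [0.5217, 0.235, 0.1683]
tool_rot: [[0.002, 0.995, -0.104], [0.0, -0.104, -0.995], [-1.0, 0.002, -0.001]]
ft_force: [-1.3, 0.0, 6.2]
grip_width: 0.0104
```

View pics/p_wrist.png

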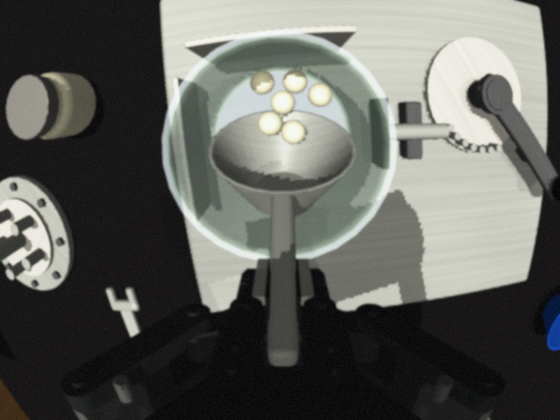

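View pics/p1.png

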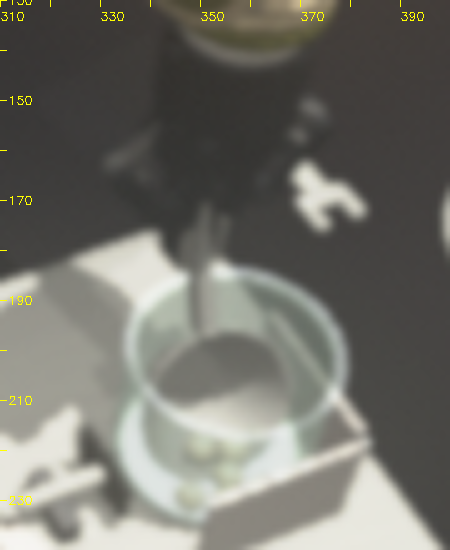

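The handle is regripped (10.4 mm) and six balls show on the jar floor. I lift straight up with a slight forward drift.

```bash
python3 -m jog '[[-1,-0.005,0.002,0,0],[-1,-0.015,0.006,0,0],[-1,-0.03,0.01,0,0],[-1,-0.05,0.01,0,0],[-1,-0.07,0.01,0,0],[-1,-0.09,0.01,0,0],[-1,-0.11,0.01,0,0],[-1,-0.125,0.01,0,0],[-1,-0.135,0.01,0,0],[-1,-0.14,0.01,0,0],[-1,-0.14,0.01,0,0]]' 120; python3 look.py q wrist scene side>/dev/null; python3 crop.py q_scene 310 110 110 120 5 q1;python3 crop.py q_side 220 70 110 130 4 q2
```

```text
time_s: 15.65
position: [0.5314, 0.2338, 0.3076]
tool_rot: [[0.0, 0.995, -0.104], [0.0, -0.104, -0.995], [-1.0, 0.0, -0.0]]
ft_force: [-0.8, -0.3, -1.2]
grip_width: 0.0106
```

View pics/q_wrist.png

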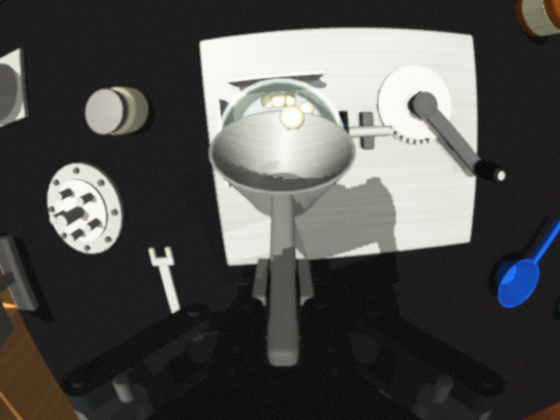

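View pics/q1.png

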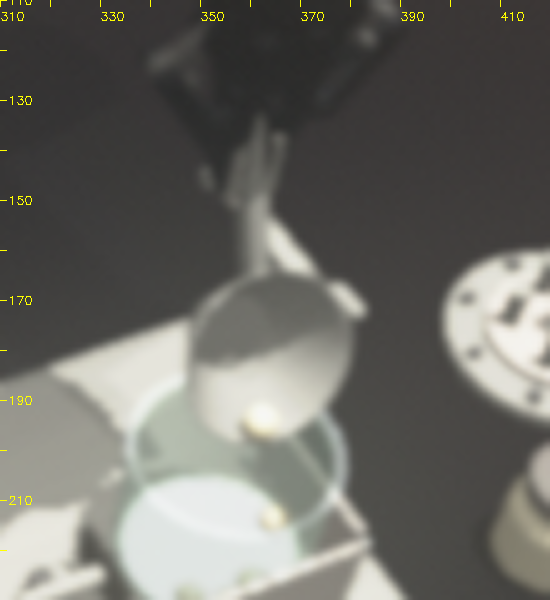

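View pics/q2.png

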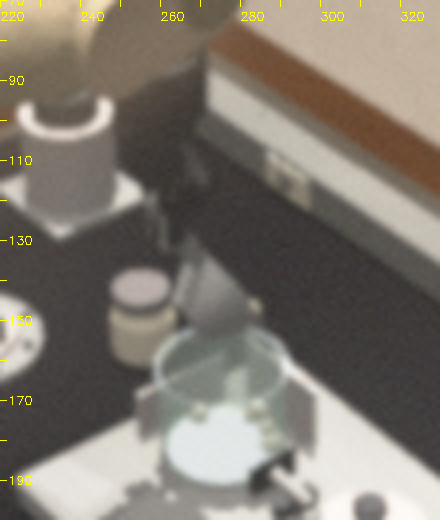

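One ball is still in the cup, on the lip at wrist (291,118) and scene (362,193). I'll dip the lip into the jar and tip it further there.

```bash
python3 -m jog '[[-1,0.005,-0.001,0,0],[-1,0.012,-0.003,0,0],[-1,0.02,-0.005,0,0],[-1,0.028,-0.007,0,0],[-1,0.036,-0.009,0,0],[-1,0.043,-0.01,0,0],[-1,0.048,-0.01,0,0],[-1,0.048,-0.01,0,0]]' 120; python3 look.py r wrist scene >/dev/null; python3 crop.py r_scene 310 110 110 120 5 r1
```

```text
time_s: 16.6
position: [0.5212, 0.2349, 0.2586]
tool_rot: [[-0.001, 0.995, -0.104], [-0.0, -0.104, -0.995], [-1.0, -0.001, 0.0]]
ft_force: [-0.2, -0.2, -0.7]
grip_width: 0.0105
```

View pics/r_wrist.png

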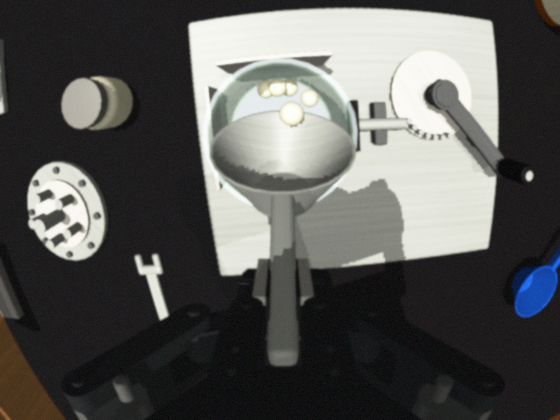

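View pics/r1.png

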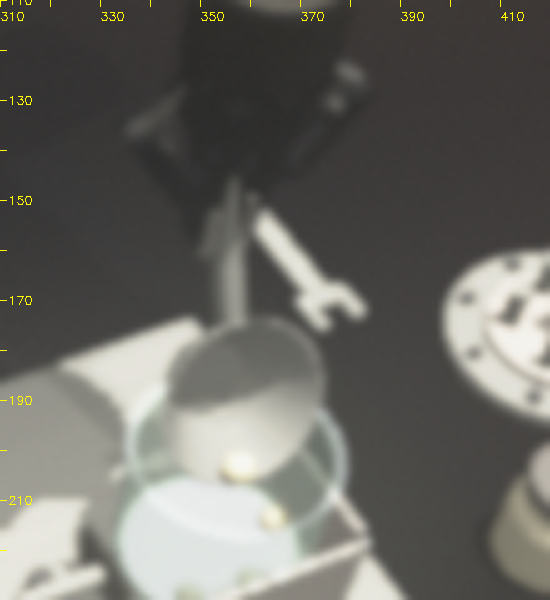

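```bash
python3 -m jog '[[-1,0,-0.025,0,0],[-1,0,-0.025,0,0],[-1,0,-0.025,0,0]]' 120; python3 look.py s wrist scene >/dev/null; python3 crop.py s_scene 310 110 110 120 5 s1
```

```text
time_s: 17.0
position: [0.4968, 0.2376, 0.26]
tool_rot: [[0.001, 0.995, -0.104], [0.0, -0.104, -0.995], [-1.0, 0.001, -0.0]]
ft_force: [0.4, 0.1, -0.6]
grip_width: 0.0104
```

View pics/s_wrist.png

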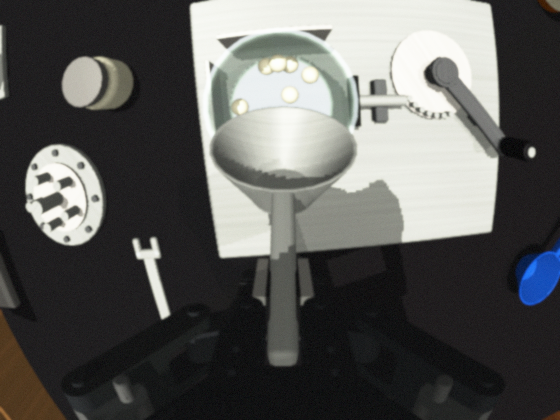

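View pics/s1.png

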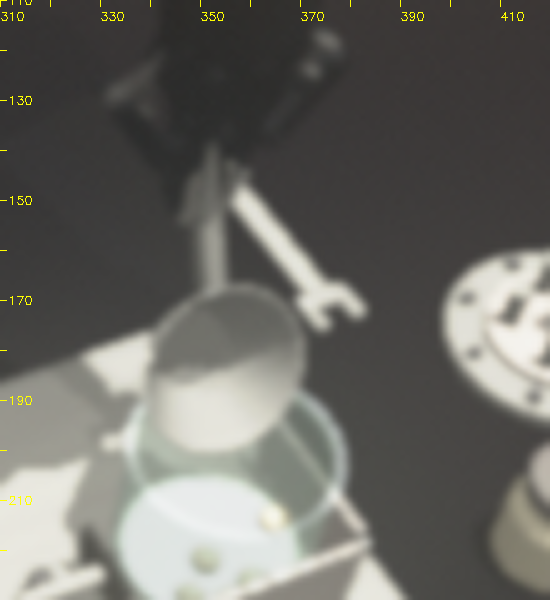

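All six balls are now on the jar floor, at wrist (266,66), (278,63), (291,65), (310,73), (290,94) and (240,106), and the cup is empty. I raise it and carry it back to its place on the bench.

```bash
python3 -m jog '[[-1,-0.01,0,0,0],[-1,-0.03,0,0,0],[-1,-0.045,0.002,0.01,0],[-1,-0.05,0.01,0.03,0],[-1,-0.05,0.02,0.06,0],[-1,-0.05,0.03,0.09,0],[-1,-0.05,0.04,0.12,0],[-1,-0.05,0.05,0.155,0],[-1,-0.05,0.06,0.19,0],[-1,-0.05,0.07,0.225,0],[-1,-0.05,0.08,0.26,0],[-1,-0.05,0.09,0.295,0],[-1,-0.05,0.1,0.33,0],[-1,-0.05,0.11,0.365,0],[-1,-0.05,0.12,0.4,0],[-1,-0.045,0.13,0.43,0],[-1,-0.03,0.137,0.46,0],[-1,-0.01,0.14,0.48,0],[-1,0.01,0.14,0.492,0],[-1,0.03,0.14,0.492,0]]' 120; python3 look.py t wrist scene side >/dev/null; python3 crop.py t_scene 150 190 150 120 5 t1;python3 crop.py t_side 320 170 130 120 5 t2
```

```text
time_s: 19.1
position: [0.5845, -0.2686, 0.2286]
tool_rot: [[-0.0, 0.994, -0.106], [-0.0, -0.106, -0.994], [-1.0, -0.0, 0.0]]
ft_force: [1.0, 0.2, -1.5]
grip_width: 0.0108
```

View pics/t1.png

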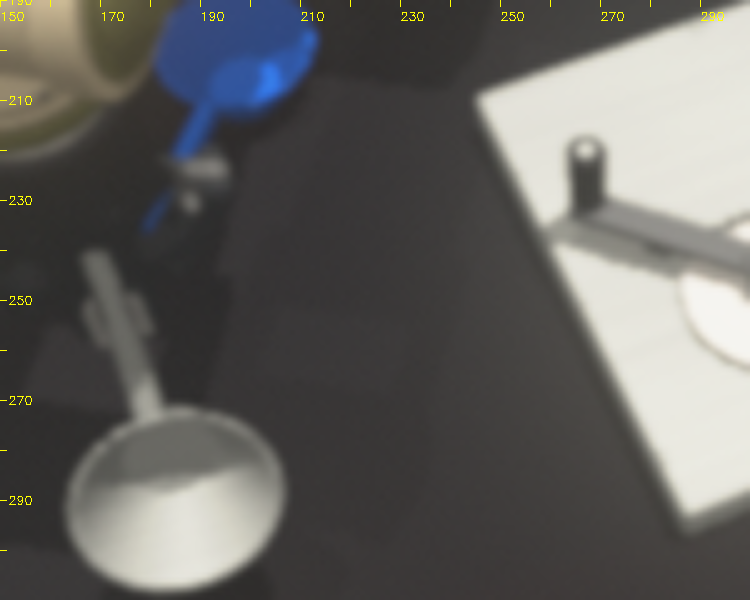

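View pics/t2.png

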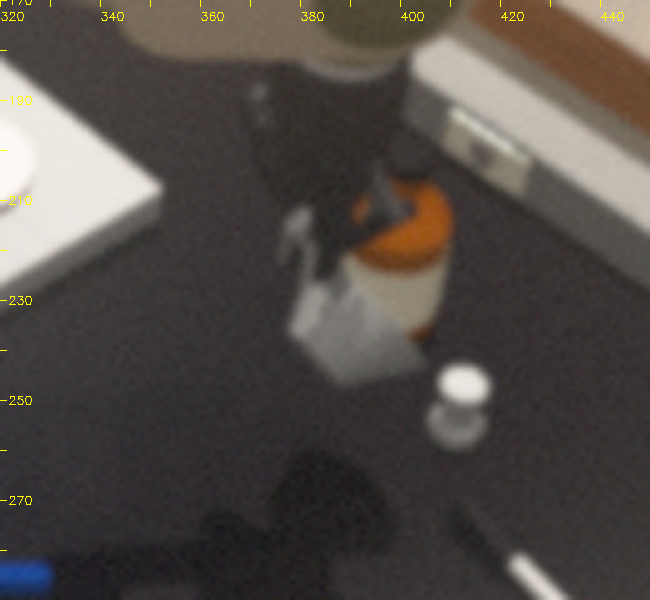

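View pics/t_wrist.png

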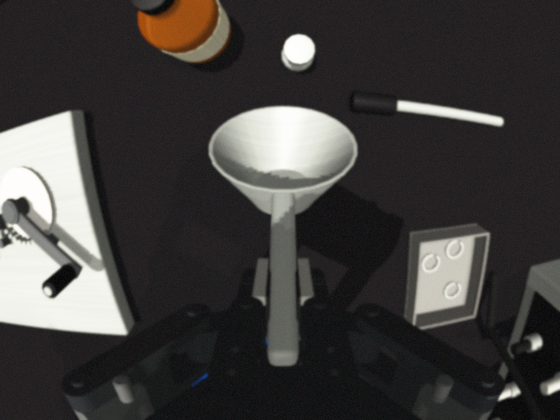

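```bash
python3 -m jog '[[-1,0.02,0,0,0],[-1,0.045,0,0,0],[-1,0.07,0,0,0],[-1,0.085,0,0,0],[-1,0.09,0,0,0],[-1,0.09,0,0,0]]' 60; for i in 1 2 3; do python3 -m jog '[[-1,0.003,0,0,0],[-1,0.004,0,0,0]]' 30 | grep -E "pos|ft"; done; python3 look.py u wrist side >/dev/null;python3 crop.py u_side 320 170 130 120 5 u2
```

```text
time_s: 19.85
position: [0.5851, -0.2665, 0.1403]
tool_rot: [[0.001, 0.995, -0.104], [-0.001, -0.104, -0.995], [-1.0, 0.001, 0.0]]
ft_force: [-0.2, 0.1, -0.4]
grip_width: 0.0104
position: [0.5849, -0.2666, 0.1363]
ft_force: [-0.1, -0.8, -0.5]
position: [0.5846, -0.2664, 0.1313]
ft_force: [0.5, 0.7, -1.7]
position: [0.5845, -0.2663, 0.127]
ft_force: [-0.1, 0.6, -0.5]
```

View pics/u2.png

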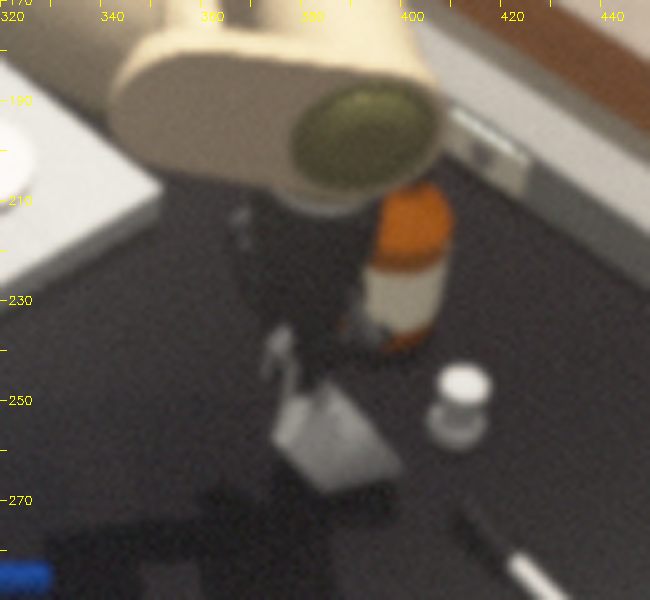

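```bash
for i in 1 2 3 ; do python3 -m jog '[[-1,0.003,0,0,0],[-1,0.004,0,0,0]]' 30 | grep -E "pos|ft"; done; python3 look.py v wrist side >/dev/null;python3 crop.py v_side 320 190 130 120 5 v2
```

```text
position: [0.5845, -0.2663, 0.123]
ft_force: [-0.3, -0.1, -0.6]
position: [0.5848, -0.2666, 0.1212]
ft_force: [-4.9, 1.7, 17.2]
position: [0.5848, -0.2668, 0.1209]
ft_force: [-15.0, 5.9, 41.0]
```

View pics/v2.png

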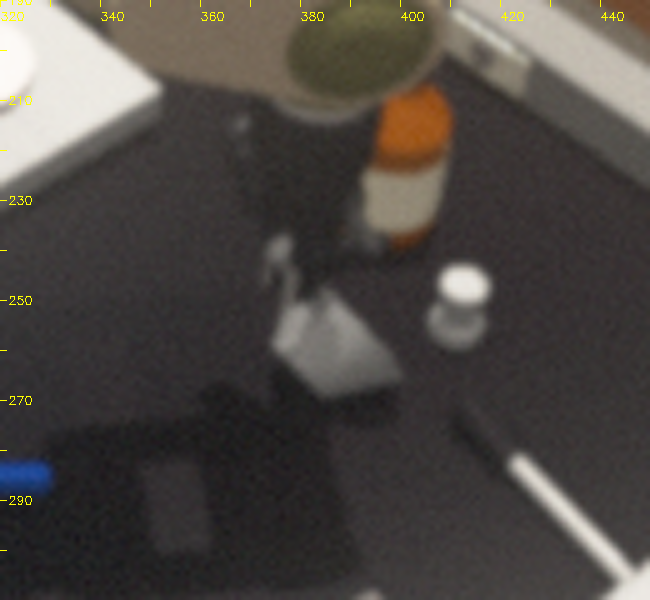

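The rim is touching the bench at TCP z = 0.122, but the 30 N grip holds the bar too stiffly. I'll ease the grip and roll the cup upright along the arc.

```bash
python3 -m jog '[[-0.75,-0.004,0,0,0],[-0.745,-0.004,0,0,0]]' 20 | grep -E "pos|ft|grip"; python3 -m jog '[[-0.745,0.002,-0.006,0,0],[-0.745,0.004,-0.012,0,0],[-0.745,0.007,-0.018,0,0]]' 20| grep -E "pos|ft|grip";  python3 look.py w wrist side >/dev/null;python3 crop.py w_side 320 190 130 120 5 w2
```

```text
position: [0.585, -0.2667, 0.1212]
ft_force: [-1.6, 1.3, 13.1]
grip_width: 0.0113
position: [0.5682, -0.2652, 0.1148]
ft_force: [-1.6, 2.1, 20.0]
grip_width: 0.0106
```

View pics/w2.png

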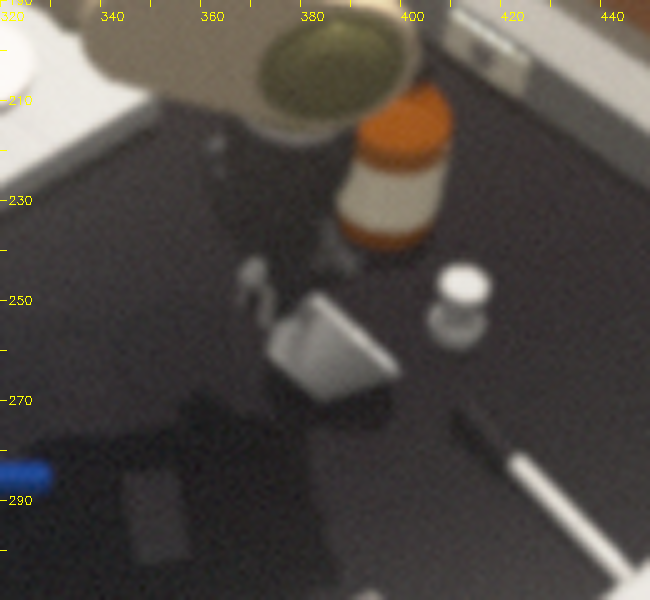

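View pics/w_wrist.png

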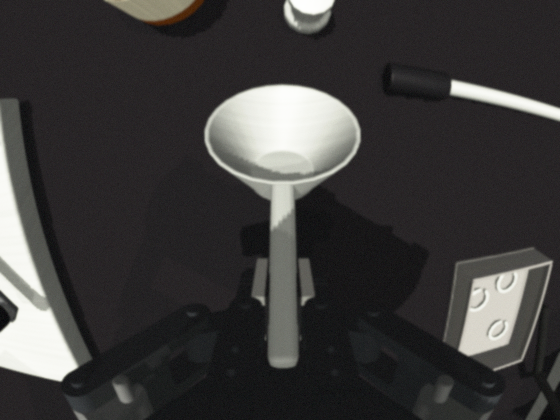

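```bash
python3 -m jog '[[-0.745,0.003,-0.005,0,0],[-0.745,0.006,-0.01,0,0],[-0.745,0.009,-0.015,0,0],[-0.745,0.012,-0.02,0,0],[-0.745,0.015,-0.024,0,0],[-0.745,0.019,-0.029,0,0],[-0.745,0.023,-0.034,0,0],[-0.745,0.027,-0.038,0,0]]' 20| grep -E "pos|ft|grip";  python3 -m jog '[[-0.745,0.004,-0.004,0,0],[-0.745,0.008,-0.008,0,0],[-0.745,0.012,-0.011,0,0],[-0.745,0.017,-0.015,0,0]]' 20| grep -E "pos|ft|grip";python3 look.py x wrist side >/dev/null;python3 crop.py x_side 320 190 130 120 5 x2
```

```text
position: [0.5291, -0.2611, 0.0868]
ft_force: [-6.1, 1.1, 14.0]
grip_width: 0.011
position: [0.5143, -0.2595, 0.0692]
ft_force: [-3.7, 1.8, 7.7]
grip_width: 0.0109
```

View pics/x2.png

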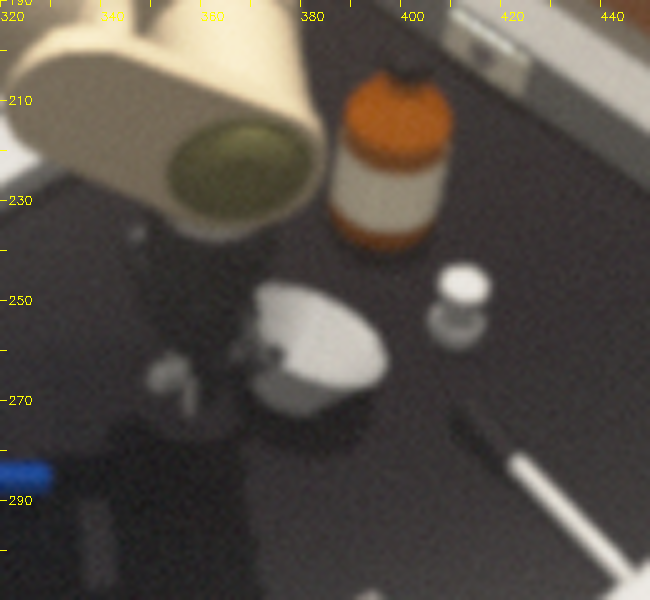

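View pics/x_wrist.png

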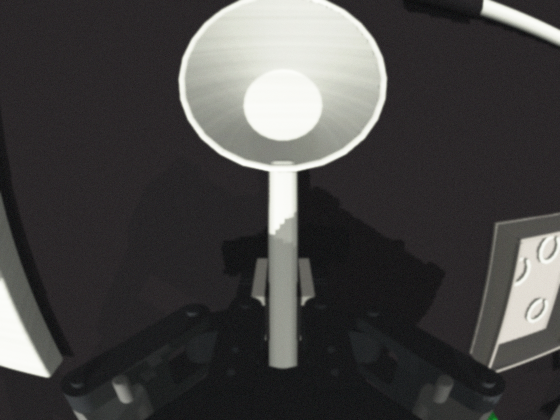

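Rolling up nicely, about 20° left. I continue to level.

```bash
python3 -m jog '[[-0.745,0.005,-0.004,0,0],[-0.745,0.01,-0.007,0,0],[-0.745,0.015,-0.01,0,0],[-0.745,0.02,-0.012,0,0],[-0.745,0.025,-0.014,0,0],[-0.745,0.03,-0.016,0,0],[-0.745,0.034,-0.017,0,0]]' 20| grep -E "pos|ft|grip"; python3 -m jog '[[-0.745,0.002,-0.001,0,0],[-0.745,0.004,-0.001,0,0]]' 20| grep -E "pos|ft|grip"; python3 look.py y wrist side >/dev/null;python3 crop.py y_side 320 190 130 120 5 y2
```

```text
position: [0.497, -0.2575, 0.0345]
ft_force: [-2.7, -0.1, 5.0]
grip_width: 0.011
position: [0.4961, -0.2574, 0.0305]
ft_force: [-4.7, 0.6, 6.1]
grip_width: 0.0113
```

View pics/y2.png

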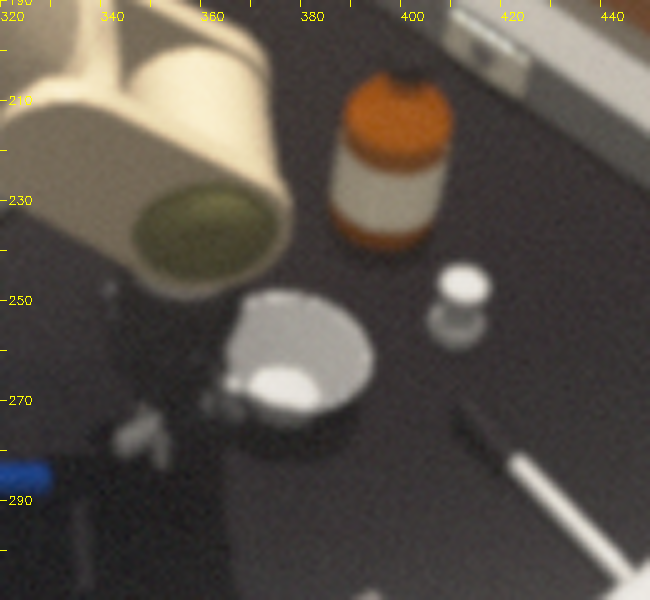

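View pics/y_wrist.png

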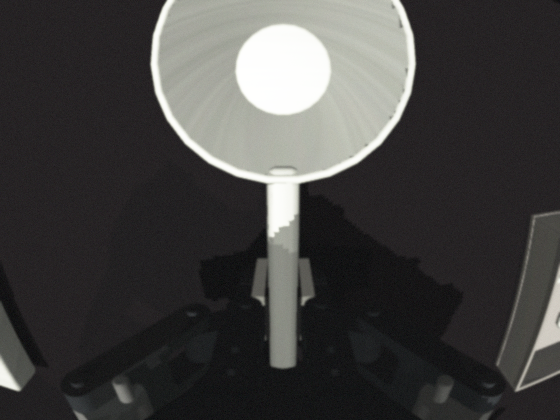

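The cup is level on the bench, so I release it and rise.

```bash
python3 -m jog '[[-0.7,0,0,0,0],[-0.5,0,0,0,0],[-0.2,0,0,0,0],[0,0,0,0,0],[0,0,0,0,0],[0,-0.02,0,0,0],[0,-0.05,0,0,0],[0,-0.1,0,0,0],[0,-0.13,0,0,0],[0,-0.13,0,0,0]]' 40| grep -E "pos|ft|grip"; python3 look.py z wrist side >/dev/null;python3 crop.py z_side 320 190 130 120 5 z2
```

```text
position: [0.4974, -0.2581, 0.1647]
ft_force: [-0.1, 0.9, -0.2]
grip_width: 0.043
```

View pics/z2.png

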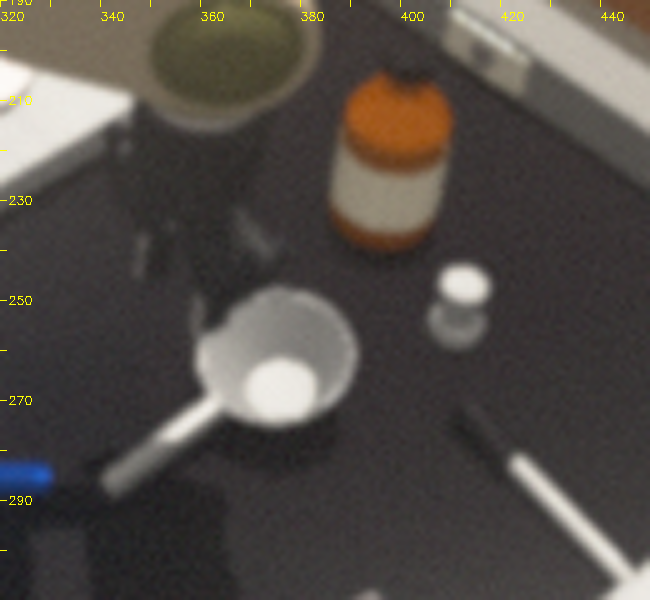

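View pics/z_wrist.png

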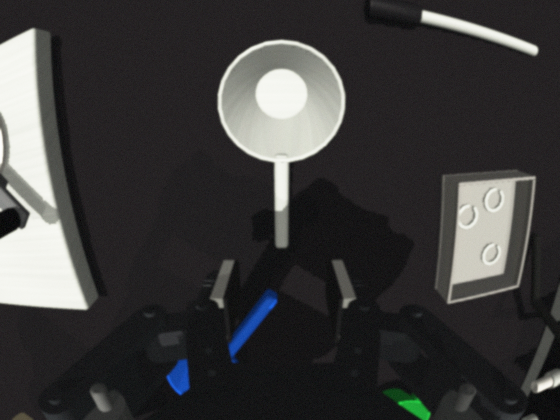

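```bash
python3 look.py za scene >/dev/null;python3 crop.py za_scene 150 230 120 100 6 za1; python3 - <<'E'
from geo import *
print('end',onz('z','side',342,285.5,.036),onz('z','wrist',281.5,246,.036),tri(('z','side',342,285.5),('z','wrist',281.5,246)))
print('rim',tri(('z','side',373.5,260.5),('z','wrist',282,100)),onz('z','wrist',282,100,.045))
print('foot',tri(('z','side',376,267),('z','wrist',281.5,93)))
E
```

```text
end [ 0.4447 -0.2662  0.036 ] [ 0.4636 -0.2555  0.036 ] [ 0.4558 -0.2553  0.0169]
rim [ 0.5825 -0.266   0.0486] [ 0.5847 -0.2685  0.045 ]
foot [ 0.5918 -0.2687  0.0136]
```

View pics/za1.png

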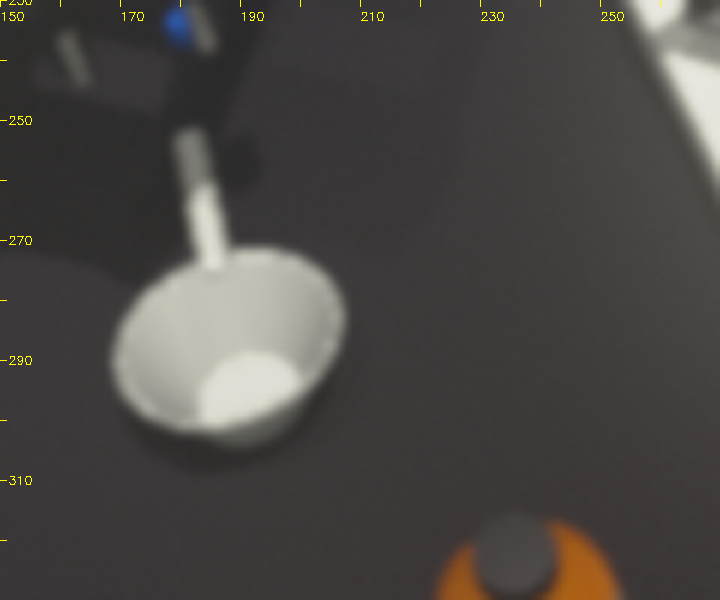

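The tail end now measures about 17 mm high and the foot seems tilted, so the cup leans back on its handle or is still rocking. I'll look again.

```bash
python3 -m jog '[[0,0,0,0,0],[0,0,0,0,0]]' >/dev/null; python3 look.py zb scene side wrist >/dev/null;python3 crop.py zb_scene 150 230 120 100 6 zb1;python3 crop.py zb_side 320 230 130 80 6 zb2
```

View pics/zb1.png

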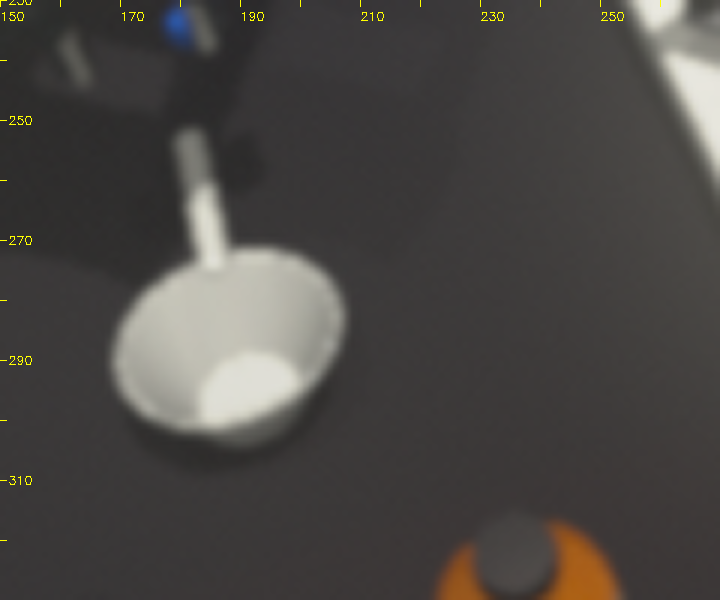

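View pics/zb2.png

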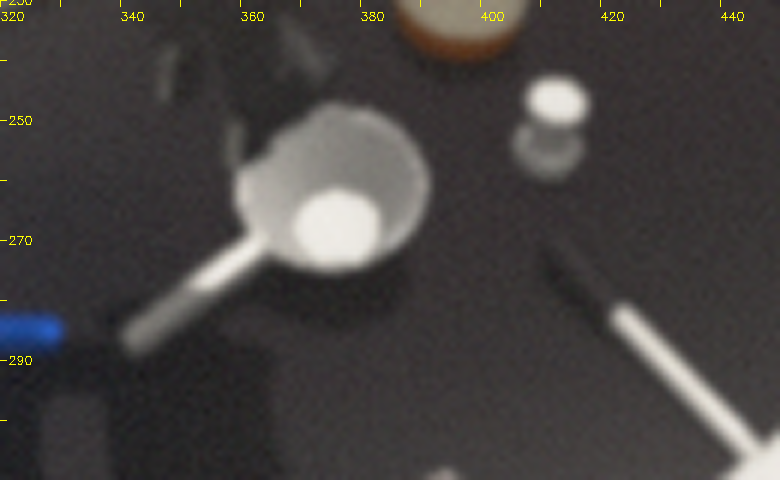

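It has settled leaning back about 14° on its handle tail. The simple fix is to press the inner floor down with closed fingertips, slightly forward of centre, until the foot is flat.

```bash
python3 -m jog '[[-1,0,0.03,0,0],[-1,0,0.07,0,0],[-1,0,0.09,0,0],[-1,0,0.099,0,0],[-1,0.02,0.099,0,0],[-1,0.06,0.099,0,0],[-1,0.09,0.099,0,0],[-1,0.11,0.099,0,0],[-1,0.12,0.099,0,0],[-1,0.12,0.099,0,0]]' 40| grep -E "pos|ft|grip"; python3 look.py zc scene side wrist >/dev/null;python3 crop.py zc_side 320 200 130 100 6 zc2
```

```text
position: [0.5938, -0.2672, 0.0394]
ft_force: [-0.6, -0.1, 0.5]
grip_width: 0.0004
```

View pics/zc2.png

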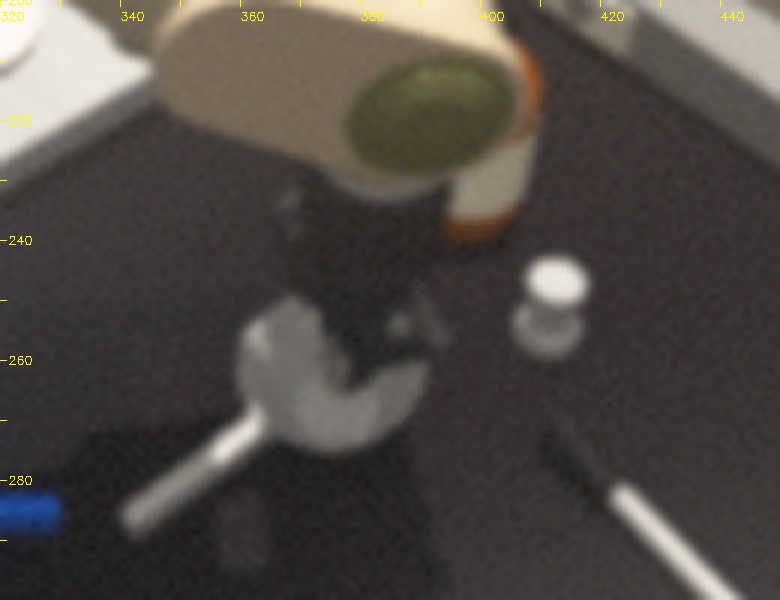

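View pics/zc_wrist.png

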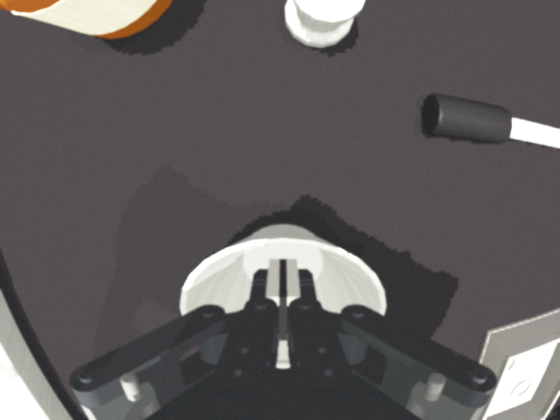

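```bash
for i in 1 2 3 4; do python3 -m jog '[[-1,0.002,0,0,0],[-1,0.004,0,0,0]]' | grep -E "pos|ft"; done; python3 look.py zd side wrist >/dev/null;python3 crop.py zd_side 320 200 130 100 6 zd2
```

```text
position: [0.5947, -0.2676, 0.0371]
ft_force: [-0.8, 0.4, 1.6]
position: [0.5945, -0.2674, 0.0323]
ft_force: [0.7, 0.0, -0.3]
position: [0.5945, -0.2674, 0.0281]
ft_force: [0.3, -0.2, -0.6]
position: [0.5945, -0.2674, 0.0241]
ft_force: [0.3, 0.7, -0.4]
```

View pics/zd2.png

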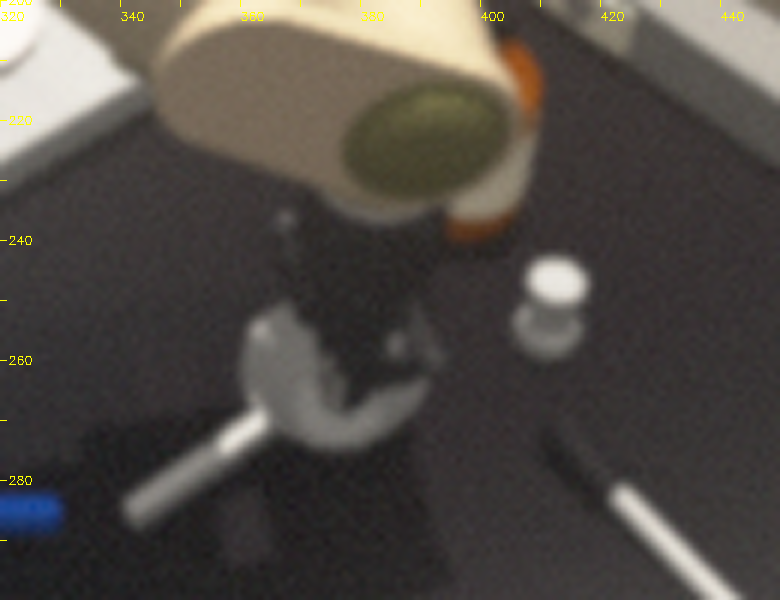

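```bash
for i in 1 2 3 4 5; do python3 -m jog '[[-1,0.001,0,0,0],[-1,0.002,0,0,0]]' | grep -E "pos|ft"; done; python3 look.py ze side wrist >/dev/null;python3 crop.py ze_side 320 200 130 100 6 ze2
```

```text
position: [0.5946, -0.2675, 0.0224]
ft_force: [0.3, 0.2, 0.4]
position: [0.5945, -0.2674, 0.0202]
ft_force: [0.7, -0.9, -0.5]
position: [0.5945, -0.2674, 0.0182]
ft_force: [0.4, 0.1, -0.6]
position: [0.5946, -0.2675, 0.018]
ft_force: [-5.3, 3.9, 19.2]
position: [0.5946, -0.2675, 0.0179]
ft_force: [-12.0, 6.6, 33.6]
```

View pics/ze2.png

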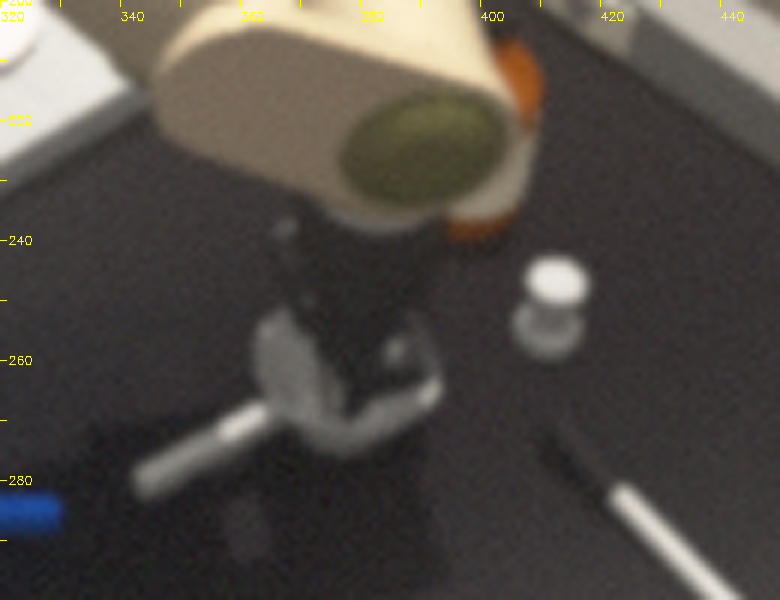

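View pics/ze_wrist.png

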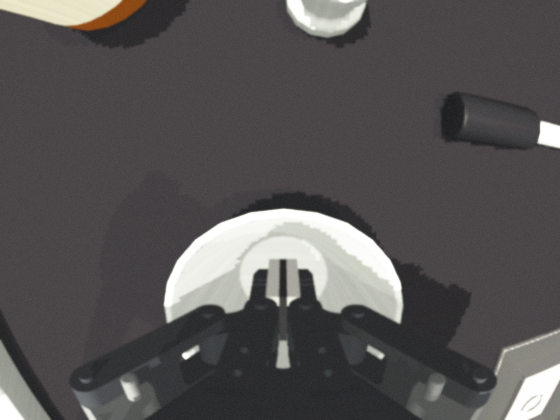

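The cup is pressed flat now, with the tail at side (344,280) as at the start. I'll retract gently straight up and check that it stays.

```bash
python3 -m jog '[[-1,-0.002,0,0,0],[-1,-0.004,0,0,0],[-1,-0.006,0,0,0],[-1,-0.008,0,0,0]]' | grep -E "pos|ft"; python3 look.py zf side wrist >/dev/null;python3 crop.py zf_side 320 200 130 100 6 zf2
```

```text
position: [0.5945, -0.2674, 0.0221]
ft_force: [-0.2, 0.7, 0.1]
```

View pics/zf2.png

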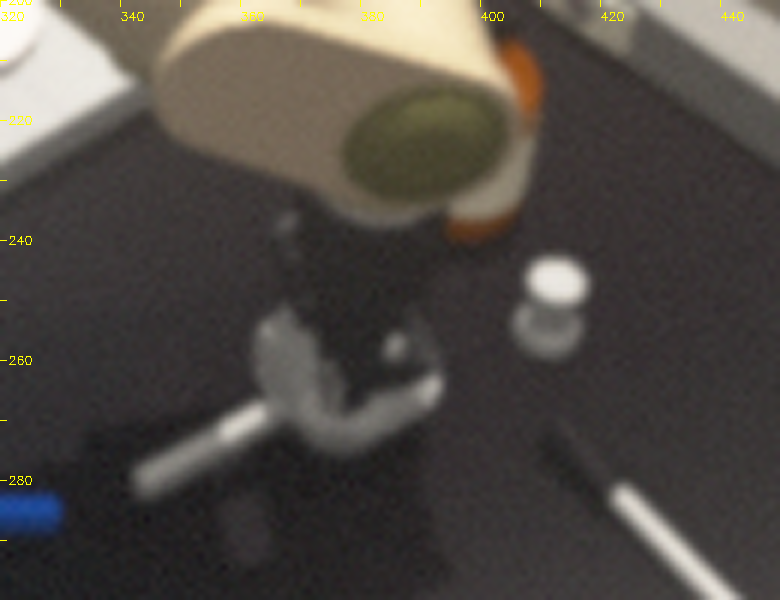

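View pics/zf_wrist.png

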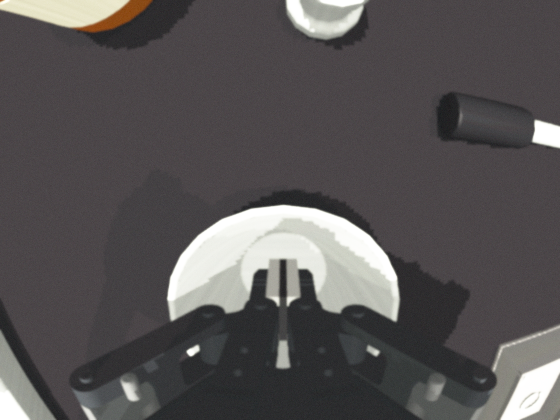

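It stays standing. Rising clear and checking again.

```bash
python3 -m jog '[[-1,-0.01,0,0,0],[-1,-0.03,0,0,0],[-1,-0.06,0,0,0],[-1,-0.1,0,0,0],[-1,-0.15,0,0,0],[-1,-0.19,0,0,0],[-1,-0.21,0,0,0],[-1,-0.21,-0.05,0,0],[-1,-0.21,-0.09,0,0],[-1,-0.21,-0.09,0,0]]' | grep -E "pos|ft|time"; python3 look.py zg side scene wrist >/dev/null;python3 crop.py zg_side 320 200 130 100 6 zg2;  python3 - <<'E'
from geo import *
E
```

```text
time_s: 30.3
position: [0.5012, -0.2569, 0.2331]
ft_force: [1.3, -0.3, 0.4]
```

View pics/zg2.png

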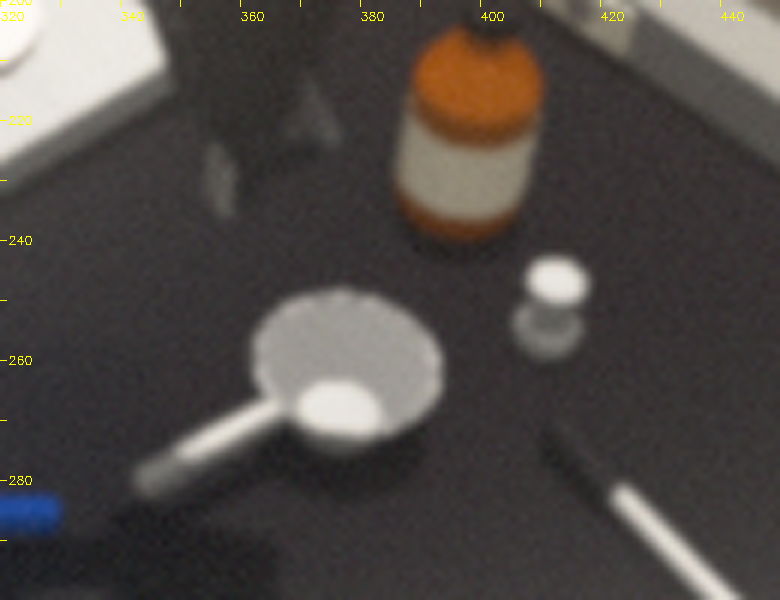

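View pics/zg_wrist.png

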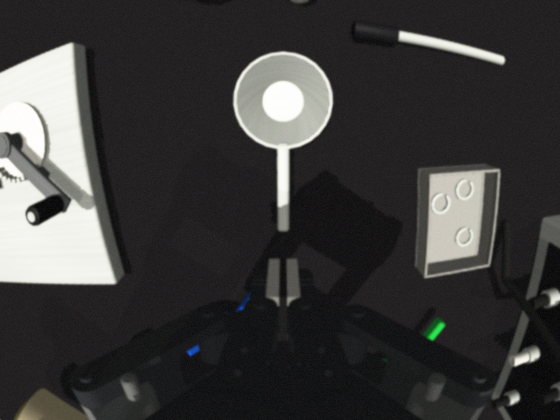

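The cup stands with its tail at side (344,280), matching the start picture. Now to the lever. I move above the knob and look at the click disc.

```bash
python3 -m jog '[[-0.5,0,0,-0.02,0],[-0.2,0,0,-0.06,0],[0,0,0,-0.1,0],[0,0,0,-0.14,0],[0,0,0,-0.18,0],[0,0,0.001,-0.22,0],[0,0,0.001,-0.241,0],[0,0,0.001,-0.241,0],[0,0,0.001,-0.241,0]]' | grep -E "pos|ft|time"; python3 look.py za wrist side >/dev/null;python3 crop.py za_wrist 180 40 200 180 4 za2
```

```text
time_s: 31.35
position: [0.5318, -0.0184, 0.2323]
ft_force: [-0.3, -0.1, 0.7]
```

View pics/za_wrist.png

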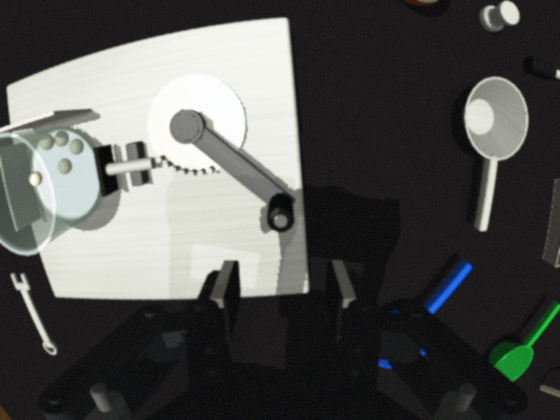

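View pics/za2.png

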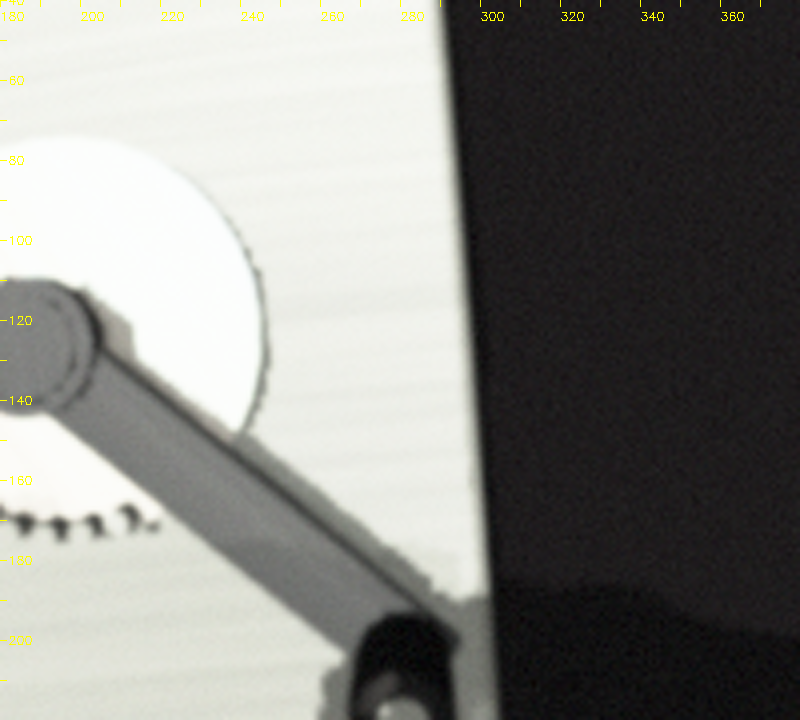

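```bash
python3 crop.py a_wrist 280 75 120 110 6 aa1; python3 crop.py za_wrist 140 70 120 110 6 za3
```

```text
(no output)
```

View pics/aa1.png

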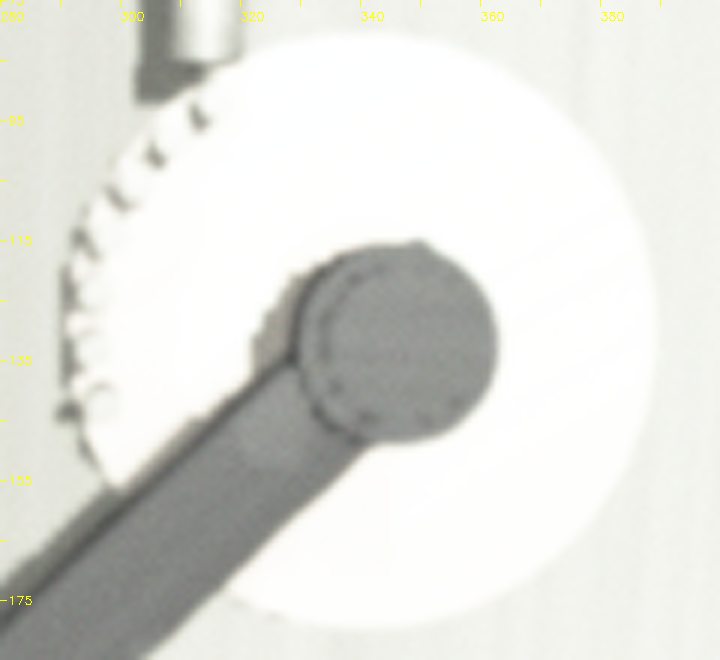

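View pics/za3.png

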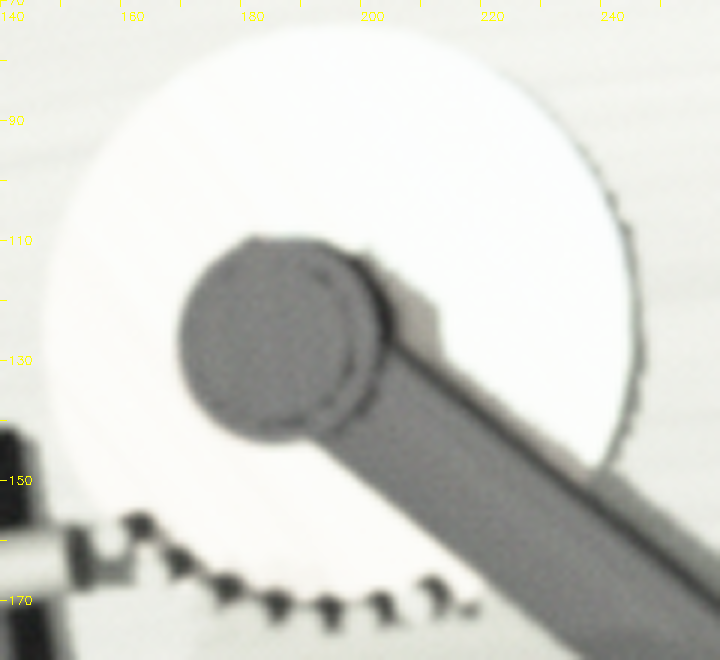

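```bash
python3 - <<'E'
from geo import *
# disc extents
for z in (.045,.05,.055,.06):
    c=np.array([.607,.0595])
    print(z)
    for tag,pts in (('za',[(163,157),(170,164),(177.5,168),(186,170.5),(194,172),(202,171),(211,168)]),('a',[(313,94),(305,101),(299,108),(292,115),(291,122),(291,131),(291,143)])):
        P=[onz(tag,'wrist',u,v,z)[:2]-c for u,v in pts]
        print(tag,[(round(float(np.degrees(np.arctan2(p[1],p[0])))%360,1),round(float(np.hypot(*p))*1e3,1)) for p in P])
print('pivot',[onz('za','wrist',185.5,127,z) for z in (.076,.08,.085)],'knob',onz('za','wrist',281,214,.126))
print('discc',onz('za','wrist',197,122,.05), onz('za','wrist',147,122,.05), onz('za','wrist',246,122,.05))
E
```

```text
0.045
za [(124.8, 47.0), (137.5, 47.6), (148.4, 47.3), (159.9, 46.9), (170.4, 47.3), (180.7, 46.6), (193.1, 46.0)]
a [(127.7, 44.6), (141.5, 45.0), (153.2, 46.2), (164.1, 50.0), (172.3, 49.5), (182.9, 49.1), (196.7, 51.2)]
0.05
za [(125.7, 45.1), (138.7, 45.9), (149.9, 45.8), (161.5, 45.7), (172.0, 46.2), (182.5, 45.8), (194.8, 45.5)]
a [(128.5, 44.7), (141.9, 45.2), (153.3, 46.3), (164.0, 50.1), (172.1, 49.7), (182.6, 49.1), (196.1, 51.1)]
0.055
za [(126.8, 43.2), (140.0, 44.1), (151.3, 44.3), (163.2, 44.4), (173.8, 45.3), (184.3, 45.2), (196.5, 45.1)]
a [(129.1, 44.7), (142.3, 45.3), (153.4, 46.5), (164.1, 50.3), (171.9, 49.8), (182.2, 49.3), (195.6, 51.1)]
0.06
za [(127.8, 41.4), (141.3, 42.5), (153.0, 42.9), (165.0, 43.3), (175.6, 44.3), (186.1, 44.5), (198.2, 44.7)]
a [(129.8, 44.9), (142.7, 45.5), (153.7, 46.7), (164.0, 50.5), (171.7, 49.9), (181.7, 49.4), (195.0, 51.0)]
pivot [array([0.6071, 0.0597, 0.076 ]), array([0.6071, 0.0585, 0.08  ]), array([0.6072, 0.0569, 0.085 ])] knob [ 0.5335 -0.0186  0.126 ]
discc [0.6099 0.0554 0.05  ] [0.6185 0.1077 0.05  ] [0.6033 0.0078 0.05  ]
```

The dark pin spots fit a 0.2 rad spacing, with pin 1 near 195° and the lever at rest near 224°. That puts the mark at about 0.19 rad and four clicks near lever direction 155°. I'll check the clicks by force while swinging. Now I grip the knob.

```bash
python3 -m jog '[[0,0.03,-0.001,-0.001,0],[0,0.07,-0.001,-0.001,0],[0,0.1,-0.001,-0.001,0],[0,0.12,-0.001,-0.001,0],[0,0.131,-0.001,-0.001,0],[0,0.131,-0.001,-0.001,0]]' | grep -E "pos|ft|time"; python3 look.py zh wrist scene>/dev/null
```

```text
time_s: 32.05
position: [0.5299, -0.0181, 0.1004]
ft_force: [0.6, 0.5, 0.2]
```

View pics/zh_wrist.png

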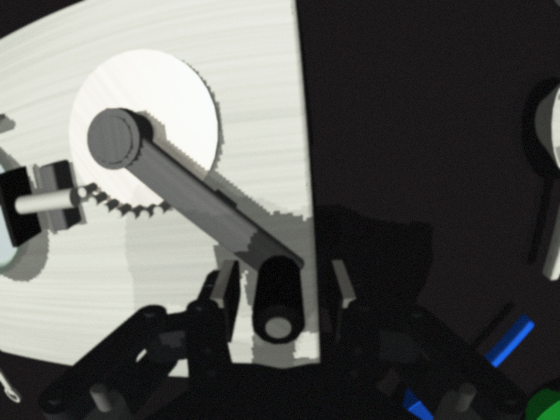

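```bash
python3 - <<'E'
from geo import *
print('knob',onz('zh','wrist',279,327,.126),'pivot',onz('zh','wrist',116,136,.08),onz('zh','wrist',116,136,.076))
k=onz('zh','wrist',279,327,.126)
for p in ([.6071,.059],onz('zh','wrist',116,136,.08)[:2]): d=k[:2]-p;print(np.hypot(*d),np.degrees(np.arctan2(*d[::-1]))%360)
print(onz('zh','scene',267,219,.126))
E
python3 -m jog '[[-0.4,0,0,0,0],[-1,0,0,0,0],[-1,0,0,0,0],[-1,0,0,0,0],[-1,0,0,0,0]]' 40; python3 look.py zi wrist >/dev/null
```

```text
knob [ 0.5281 -0.0176  0.126 ] pivot [0.6087 0.0557 0.08  ] [0.6087 0.058  0.076 ]
0.11003890221189956 224.11633054220704
0.10894608758463978 222.2843019559933
[ 0.5273 -0.0153  0.126 ]
time_s: 32.65
position: [0.5306, -0.0167, 0.1026]
tool_rot: [[0.002, 0.995, -0.104], [0.001, -0.104, -0.995], [-1.0, 0.002, -0.001]]
ft_force: [-0.7, 5.0, 5.8]
grip_width: 0.0213
```

View pics/zi_wrist.png

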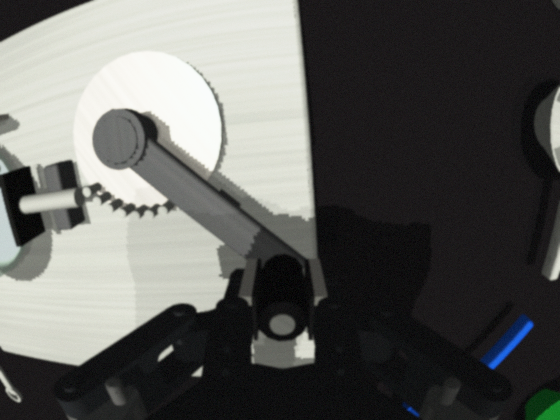

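```bash
cat > lev.py <<'E'
import numpy as np
P=np.array([.6071,.059]);phi0=np.radians(224.1);off=np.array([.0025,.0008])
def ang(p): 
    d=np.array(p[:2])-off-P; return phi0-np.arctan2(d[1],d[0])%(2*np.pi)
def rep():
    from rig import env
    o=env.observe();p=o['position'];a=ang(p);phi=phi0-a
    t=np.array([np.sin(phi),-np.cos(phi)]) # cw tangent
    r=np.array([np.cos(phi),np.sin(phi)]);f=o['ft_force']
    print('a %.3f  push-back %.2f radial %.2f fz %.2f t %.2f R %.4f'%(a,-f[:2]@t,f[:2]@r,f[2],o['time_s'],np.hypot(*(p[:2]-off-P))))
if __name__=='__main__': rep()
E
python3 - <<'E'
import numpy as np
from lev import *
y=np.array([.995,-.104]);z=np.array([-.104,-.995])
prev=None
for a in np.arange(0,1.31,.05):
    ph=phi0-a;d=.11*(np.array([np.cos(ph),np.sin(ph)])-np.array([np.cos(phi0),np.sin(phi0)]))
    v=np.array([d@y,d@z])*1e3
    print('%.2f'%a,v.round(1),None if prev is None else (v-prev).round(1)); prev=v
E
python3 lev.py
```

```text
0.00 [0. 0.] None
0.05 [-4.1 -3.6] [-4.1 -3.6]
0.10 [-8.1 -7.5] [-3.9 -3.8]
0.15 [-11.8 -11.5] [-3.7 -4. ]
0.20 [-15.4 -15.7] [-3.5 -4.2]
0.25 [-18.7 -20.1] [-3.3 -4.4]
0.30 [-21.8 -24.6] [-3.1 -4.5]
0.35 [-24.7 -29.3] [-2.9 -4.7]
0.40 [-27.3 -34.2] [-2.6 -4.8]
0.45 [-29.7 -39.1] [-2.4 -5. ]
0.50 [-31.8 -44.2] [-2.1 -5.1]
0.55 [-33.7 -49.4] [-1.9 -5.2]
0.60 [-35.3 -54.6] [-1.6 -5.3]
0.65 [-36.7 -60. ] [-1.4 -5.3]
0.70 [-37.8 -65.3] [-1.1 -5.4]
0.75 [-38.6 -70.8] [-0.8 -5.4]
0.80 [-39.1 -76.3] [-0.5 -5.5]
0.85 [-39.4 -81.8] [-0.3 -5.5]
0.90 [-39.4 -87.3] [ 0.  -5.5]
0.95 [-39.1 -92.8] [ 0.3 -5.5]
1.00 [-38.5 -98.2] [ 0.6 -5.5]
1.05 [ -37.7 -103.7] [ 0.8 -5.4]
1.10 [ -36.6 -109.1] [ 1.1 -5.4]
1.15 [ -35.2 -114.4] [ 1.4 -5.3]
1.20 [ -33.6 -119.6] [ 1.6 -5.3]
1.25 [ -31.7 -124.8] [ 1.9 -5.2]
1.30 [ -29.6 -129.9] [ 2.1 -5.1]
a 0.000  push-back -4.31 radial -2.52 fz 5.00 t 32.70 R 0.1100
```

```bash
python3 -m jog '[[-1,-0.001,-0.004,-0.0036,0],[-1,-0.002,-0.0081,-0.0075,0],[-1,-0.002,-0.0118,-0.0115,0],[-1,-0.002,-0.0154,-0.0157,0],[-1,-0.002,-0.0187,-0.0201,0],[-1,-0.002,-0.0218,-0.0246,0]]' >/dev/null; python3 lev.py
python3 -m jog '[[-1,0,-0.0015,-0.0023,0]]' >/dev/null; python3 lev.py
python3 -m jog '[[-1,0,-0.0014,-0.0024,0]]' >/dev/null; python3 lev.py
python3 -m jog '[[-1,0,-0.0013,-0.0024,0]]' >/dev/null; python3 lev.py
python3 -m jog '[[-1,0,-0.0013,-0.0024,0]]' >/dev/null; python3 lev.py
python3 -m jog '[[-1,0,-0.0012,-0.0025,0]]' >/dev/null; python3 lev.py
python3 -m jog '[[-1,0,-0.0012,-0.0025,0]]' >/dev/null; python3 lev.py
python3 -m jog '[[-1,0,-0.0011,-0.0025,0]]' >/dev/null; python3 lev.py
python3 -m jog '[[-1,0,-0.001,-0.0026,0]]' >/dev/null; python3 lev.py
python3 -m jog '[[-1,0,-0.001,-0.0026,0]]' >/dev/null; python3 lev.py
python3 -m jog '[[-1,0,-0.0009,-0.0026,0]]' >/dev/null; python3 lev.py
python3 -m jog '[[-1,0,-0.0008,-0.0026,0]]' >/dev/null; python3 lev.py
python3 -m jog '[[-1,0,-0.0008,-0.0027,0]]' >/dev/null; python3 lev.py
```

```text
a 0.296  push-back 3.08 radial -7.17 fz -11.70 t 33.30 R 0.1101
a 0.322  push-back 2.96 radial -6.65 fz -10.73 t 33.40 R 0.1101
a 0.345  push-back 2.33 radial -6.15 fz -11.23 t 33.50 R 0.1101
a 0.369  push-back 2.53 radial -5.52 fz -11.02 t 33.60 R 0.1101
a 0.393  push-back 3.47 radial -5.82 fz -10.96 t 33.70 R 0.1101
a 0.418  push-back 4.73 radial -5.30 fz -12.28 t 33.80 R 0.1101
a 0.439  push-back 6.54 radial -5.72 fz -11.77 t 33.90 R 0.1101
a 0.463  push-back 6.00 radial -5.08 fz -10.55 t 34.00 R 0.1101
a 0.489  push-back 5.19 radial -5.28 fz -11.26 t 34.10 R 0.1101
a 0.515  push-back 4.20 radial -4.97 fz -11.11 t 34.20 R 0.1101
a 0.541  push-back 4.34 radial -5.55 fz -9.73 t 34.30 R 0.1101
a 0.566  push-back 4.49 radial -4.22 fz -10.22 t 34.40 R 0.1101
a 0.591  push-back 3.99 radial -5.26 fz -9.97 t 34.50 R 0.1101
```

```bash

python3 -m jog '[[-1,0.001,-0.0007,-0.0027,0]]' >/dev/null; python3 lev.py
python3 -m jog '[[-1,0,-0.0007,-0.0027,0]]' >/dev/null; python3 lev.py
python3 -m jog '[[-1,0,-0.0006,-0.0027,0]]' >/dev/null; python3 lev.py
python3 -m jog '[[-1,0,-0.0005,-0.0027,0]]' >/dev/null; python3 lev.py
python3 -m jog '[[-1,0,-0.0004,-0.0027,0]]' >/dev/null; python3 lev.py
python3 -m jog '[[-1,0,-0.0004,-0.0027,0]]' >/dev/null; python3 lev.py
python3 -m jog '[[-1,0,-0.0003,-0.0027,0]]' >/dev/null; python3 lev.py
python3 -m jog '[[-1,0,-0.0002,-0.0028,0]]' >/dev/null; python3 lev.py
python3 -m jog '[[-1,0,-0.0002,-0.0028,0]]' >/dev/null; python3 lev.py
python3 -m jog '[[-1,0,-0.0001,-0.0028,0]]' >/dev/null; python3 lev.py
python3 -m jog '[[-1,0,0,-0.0028,0]]' >/dev/null; python3 lev.py
python3 -m jog '[[-1,0,0,-0.0028,0]]' >/dev/null; python3 lev.py
python3 -m jog '[[-1,0,0,-0.0028,0]]' >/dev/null; python3 lev.py
python3 -m jog '[[-1,0,0.0002,-0.0028,0]]' >/dev/null; python3 lev.py
```

```text
a 0.616  push-back 4.81 radial 0.76 fz 5.84 t 34.60 R 0.1101
a 0.639  push-back 7.27 radial -2.29 fz -2.00 t 34.70 R 0.1101
a 0.664  push-back 5.78 radial -2.98 fz -0.73 t 34.80 R 0.1101
a 0.690  push-back 6.22 radial -0.76 fz -0.53 t 34.90 R 0.1101
a 0.715  push-back 5.32 radial -1.75 fz -1.64 t 35.00 R 0.1101
a 0.741  push-back 5.99 radial -2.85 fz -0.67 t 35.10 R 0.1101
a 0.766  push-back 4.81 radial -1.87 fz -0.62 t 35.20 R 0.1101
a 0.791  push-back 4.79 radial -2.26 fz -1.60 t 35.30 R 0.1101
a 0.818  push-back 5.93 radial -1.49 fz 0.72 t 35.40 R 0.1101
a 0.841  push-back 8.81 radial -1.76 fz 1.14 t 35.50 R 0.1101
a 0.866  push-back 6.55 radial -1.86 fz 1.21 t 35.60 R 0.1102
a 0.892  push-back 6.94 radial -2.08 fz 0.37 t 35.70 R 0.1102
a 0.918  push-back 5.88 radial -2.34 fz -0.22 t 35.80 R 0.1102
a 0.944  push-back 6.12 radial -2.25 fz 0.54 t 35.90 R 0.1102
```

The push jumps at about 0.43, 0.63 and 0.83 rad, evenly 0.2 apart. That suggests three clicks so far, but it disagrees slightly with my visual mark estimate. I'll look at the pins from here before going on.

```bash
python3 look.py zj wrist side scene>/dev/null; python3 lev.py; python3 crop.py zj_wrist 60 60 150 130 5 zj1; python3 crop.py zj_side 260 150 100 90 7 zj2; python3 crop.py zj_scene 250 190 110 90 7 zj3
```

```text
a 0.947  push-back 3.38 radial -2.70 fz 1.53 t 36.05 R 0.1102
```

View pics/zj_wrist.png

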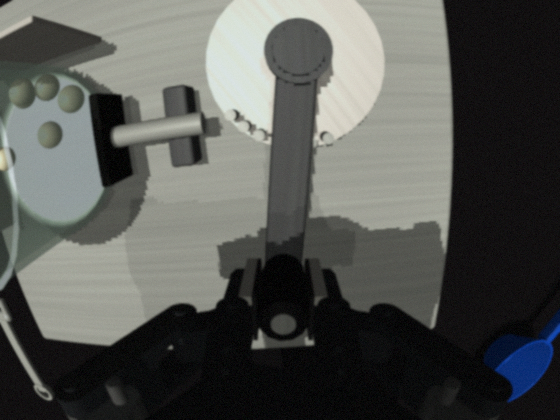

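View pics/zj1.png

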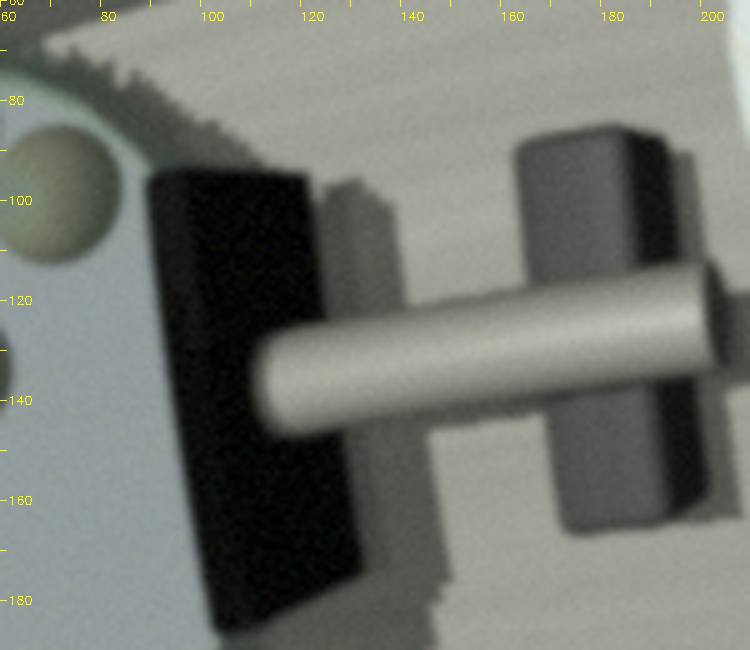

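View pics/zj3.png

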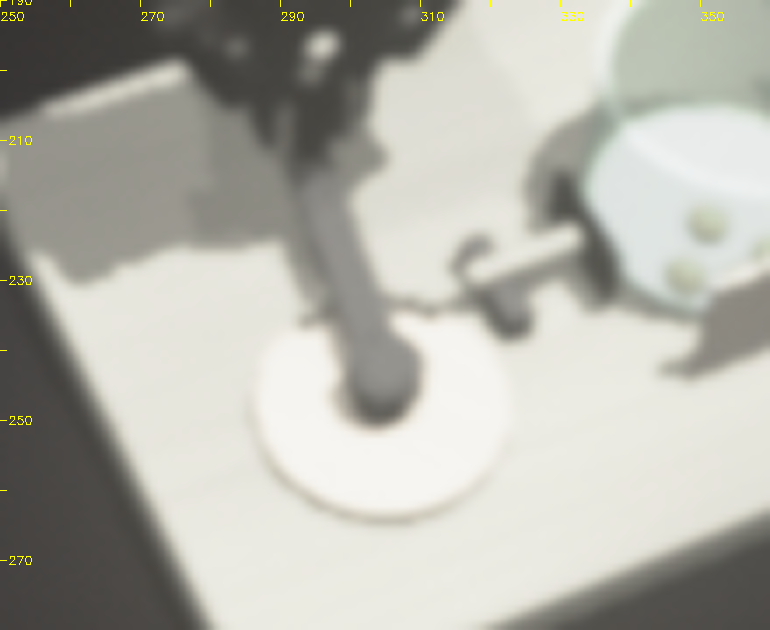

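```bash
python3 crop.py zj_wrist 200 20 150 130 5 zk1
```

```text
(no output)
```

View pics/zk1.png

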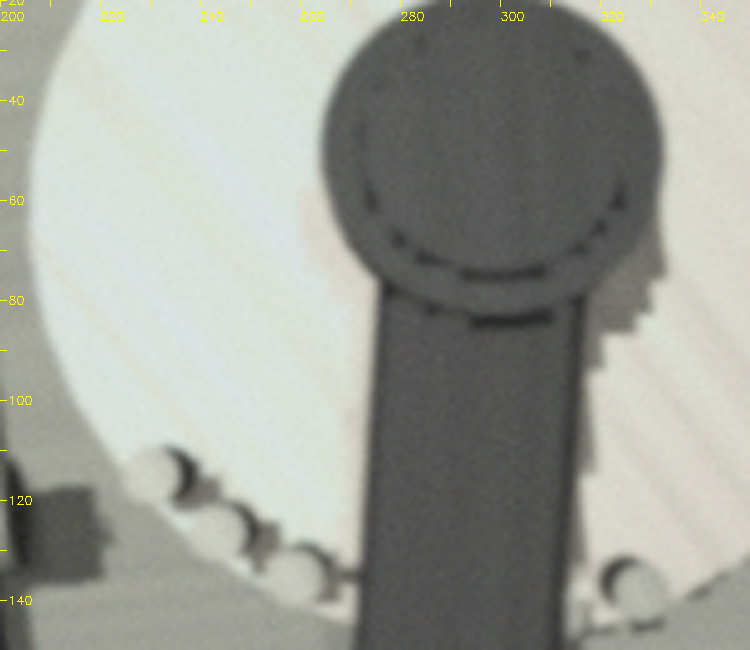

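In the shade the pins show as light posts: (326,137) on the right of the lever, (258,135), (244,126) and (231,115) on the left, and three hidden under the arm. That makes seven. I'll work out their directions.

```bash
python3 - <<'E'
from geo import *
from lev import P,phi0
for z in (.056,.062,.068):
    print(z,[(round(float(np.degrees(np.arctan2(*(onz('zj','wrist',u,v,z)[:2]-P)[::-1])))%360,1),round(float(np.hypot(*(onz('zj','wrist',u,v,z)[:2]-P)))*1e3,1)) for u,v in [(326,137),(258.5,135),(244,126),(231,115)]])
# same-image self-consistent: pivot + lever centerline
pv=onz('zj','wrist',298,51,.083);print('pivot',pv)
for v,(l,r) in {100:(274.5,315),140:(271.5,312)}.items():
    c=onz('zj','wrist',(l+r)/2,v,.076); print('line pt',c,np.degrees(np.arctan2(*(c-[*P,0])[1::-1]))%360)
c1=onz('zj','wrist',(274.5+315)/2,100,.076);c2=onz('zj','wrist',(267.5+306)/2,230,.076);d=c2-c1;print('line dir',np.degrees(np.arctan2(d[1],d[0]))%360)
print('knob',onz('zj','wrist',285,323,.126),'expected dir from arm', np.degrees(phi0-.947))
print('disc',[onz('zj','wrist',u,v,.05) for u,v in [(206,62),(385,62)]])
E
```

```text
0.056 [(194.4, 45.4), (147.9, 46.4), (136.4, 46.3), (124.9, 46.5)]
0.062 [(193.7, 44.7), (148.0, 45.9), (136.9, 45.6), (125.6, 45.9)]
0.068 [(192.9, 43.9), (148.3, 45.3), (137.3, 45.0), (126.3, 45.1)]
pivot [0.6062 0.0599 0.083 ]
line pt [0.584  0.0633 0.076 ] 169.45524112499322
line pt [0.5651 0.0667 0.076 ] 169.6111421845304
line dir 170.88535967057493
knob [0.4992 0.077  0.126 ] expected dir from arm 169.84089680111103
disc [array([0.6126, 0.1087, 0.05  ]), array([0.6036, 0.0091, 0.05  ])]
```

Vision now puts pin 4 at α≈1.13 and pin 5 at ≈1.33, with the lever just past pin 3. Moving readings carry friction, so I'll take settled readings in small steps, staying well below any fifth-click limit.

```bash

python3 -m jog '[[-1,0,0,0,0],[-1,0,0,0,0]]' >/dev/null; python3 lev.py
python3 -m jog '[[-1,0,0.0002,-0.0028,0],[-1,0,0.0002,-0.0028,0],[-1,0,0.0002,-0.0028,0]]' >/dev/null; python3 lev.py
python3 -m jog '[[-1,0,0.0003,-0.0028,0],[-1,0,0.0003,-0.0028,0],[-1,0,0.0003,-0.0028,0]]' >/dev/null; python3 lev.py
python3 -m jog '[[-1,0,0.0003,-0.0028,0],[-1,0,0.0003,-0.0028,0],[-1,0,0.0003,-0.0028,0]]' >/dev/null; python3 lev.py
python3 -m jog '[[-1,0,0.0004,-0.0028,0],[-1,0,0.0004,-0.0028,0],[-1,0,0.0004,-0.0028,0]]' >/dev/null; python3 lev.py
python3 -m jog '[[-1,0,0.0004,-0.0028,0],[-1,0,0.0004,-0.0028,0],[-1,0,0.0004,-0.0028,0]]' >/dev/null; python3 lev.py
python3 -m jog '[[-1,0,0.0005,-0.0027,0],[-1,0,0.0005,-0.0027,0],[-1,0,0.0005,-0.0027,0]]' >/dev/null; python3 lev.py
```

```text
a 0.947  push-back 4.58 radial -2.92 fz 3.06 t 36.25 R 0.1102
a 0.974  push-back 2.87 radial -2.96 fz 4.61 t 36.55 R 0.1102
a 1.000  push-back 2.69 radial -3.38 fz 5.53 t 36.85 R 0.1102
a 1.021  push-back 5.69 radial -3.18 fz 4.88 t 37.15 R 0.1103
a 1.046  push-back 5.00 radial -2.91 fz 5.12 t 37.45 R 0.1103
a 1.072  push-back 5.36 radial -4.68 fz 5.07 t 37.75 R 0.1103
a 1.097  push-back 5.20 radial -4.72 fz 4.95 t 38.05 R 0.1103
```

```bash
python3 look.py zl wrist >/dev/null; python3 lev.py; python3 - <<'E'
from geo import *
import cv2
from lev import P
def proj(tag,p):
    m=json.load(open(f'pics/{tag}_wrist.json'));R=np.array(m['orientation']);d=R.T@(p-np.array(m['origin']))
    x,y,z=d[0],-d[1],-d[2];h=np.hypot(x,y);r=np.arctan2(h,z)*m['fx'];return m['cx']+r*x/h,m['cy']+r*y/h
for tag,box,k in (('zj',(190,90,170,80),4),('za',(130,130,120,60),6),('a',(270,70,100,120),5),('zl',(170,60,190,110),4)):
    im=cv2.imread(f'pics/{tag}_wrist.png');x,y,W,H=box;c=cv2.resize(im[y:y+H,x:x+W],None,fx=k,fy=k,interpolation=cv2.INTER_CUBIC)
    for n in range(0,8):
        a=np.radians(193.8-11.46*(n-1));u,v=proj(tag,np.array([P[0]+.0457*np.cos(a),P[1]+.0457*np.sin(a),.06]))
        q=(int((u-x)*k),int((v-y)*k));cv2.circle(c,q,5,(0,0,255),1);cv2.putText(c,str(n),(q[0]+6,q[1]-4),0,.5,(255,0,0),1)
    cv2.imwrite(f'pics/pp_{tag}.png',c)
E
```

```text
a 1.097  push-back 5.95 radial -5.39 fz 4.33 t 38.10 R 0.1103
```

View pics/pp_zj.png

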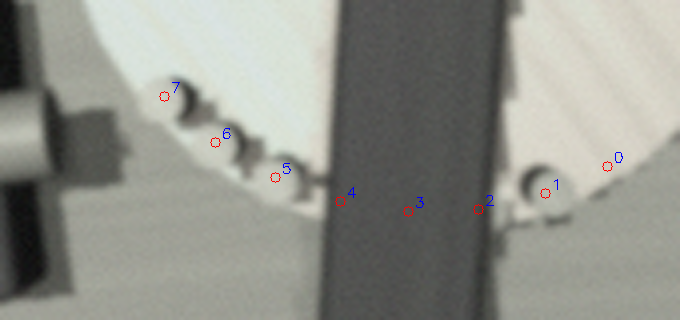

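View pics/pp_za.png

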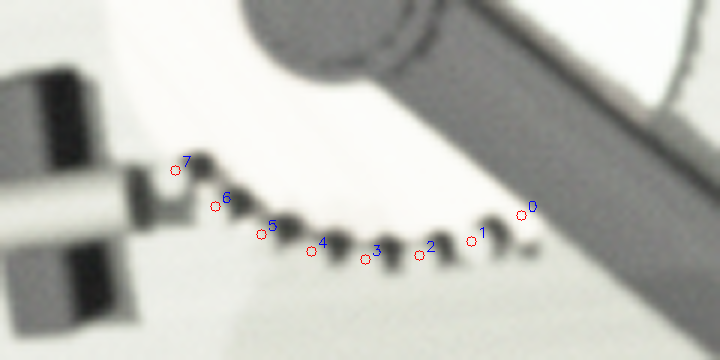

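View pics/pp_a.png

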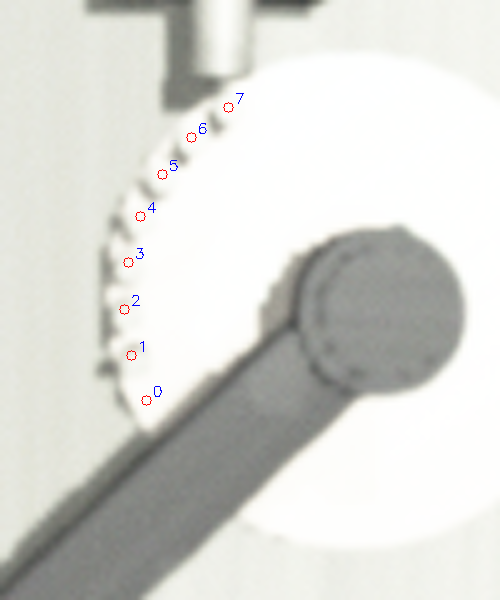

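View pics/pp_zl.png

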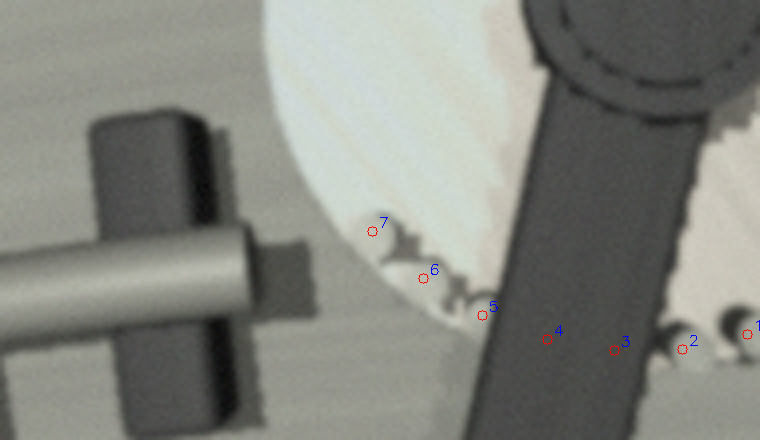

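The arm covers pins 3 and 4, with pins 1 and 2 behind it and 5, 6 and 7 ahead; there is no pin 0. So vision says three clicks so far. The jump felt near 0.42 disagrees, so I'll swing back and check that region with settled readings.

```bash
python3 -m jog '[[-1,0,-0.0019,0.0109,0],[-1,0,-0.0028,0.0218,0],[-1,0,-0.0025,0.0328,0],[-1,0,-0.0012,0.0438,0],[-1,0,0.0013,0.0545,0],[-1,0,0.0048,0.0649,0],[-1,0,0.0093,0.0749,0],[-1,0,0.0148,0.0845,0],[-1,0,0.0178,0.0889,0],[-1,0,0.0178,0.0889,0],[-1,0,0.0178,0.0889,0]]' >/dev/null;python3 lev.py
python3 -m jog '[[-1,0,-0.0019,-0.0027,0],[-1,0,-0.0019,-0.0027,0],[-1,0,-0.0019,-0.0027,0]]' >/dev/null; python3 lev.py
python3 -m jog '[[-1,0,-0.0019,-0.0027,0],[-1,0,-0.0019,-0.0027,0],[-1,0,-0.0019,-0.0027,0]]' >/dev/null; python3 lev.py
python3 -m jog '[[-1,0,-0.0018,-0.0028,0],[-1,0,-0.0018,-0.0028,0],[-1,0,-0.0018,-0.0028,0]]' >/dev/null; python3 lev.py
python3 -m jog '[[-1,0,-0.0017,-0.0028,0],[-1,0,-0.0017,-0.0028,0],[-1,0,-0.0017,-0.0028,0]]' >/dev/null; python3 lev.py
python3 -m jog '[[-1,0,-0.0016,-0.0029,0],[-1,0,-0.0016,-0.0029,0],[-1,0,-0.0016,-0.0029,0]]' >/dev/null; python3 lev.py
python3 -m jog '[[-1,0,-0.0015,-0.0029,0],[-1,0,-0.0015,-0.0029,0],[-1,0,-0.0015,-0.0029,0]]' >/dev/null; python3 lev.py
python3 -m jog '[[-1,0,-0.0014,-0.003,0],[-1,0,-0.0014,-0.003,0],[-1,0,-0.0014,-0.003,0]]' >/dev/null; python3 lev.py
python3 -m jog '[[-1,0,-0.0013,-0.003,0],[-1,0,-0.0013,-0.003,0],[-1,0,-0.0013,-0.003,0]]' >/dev/null; python3 lev.py
python3 -m jog '[[-1,0,-0.0013,-0.003,0],[-1,0,-0.0013,-0.003,0],[-1,0,-0.0013,-0.003,0]]' >/dev/null; python3 lev.py
python3 -m jog '[[-1,0,-0.0012,-0.003,0],[-1,0,-0.0012,-0.003,0],[-1,0,-0.0012,-0.003,0]]' >/dev/null; python3 lev.py
python3 -m jog '[[-1,0,-0.0011,-0.003,0],[-1,0,-0.0011,-0.003,0],[-1,0,-0.0011,-0.003,0]]' >/dev/null; python3 lev.py
```

```text
a 0.253  push-back 2.67 radial -4.32 fz 3.43 t 39.20 R 0.1101
a 0.286  push-back 2.45 radial -4.85 fz 3.50 t 39.50 R 0.1101
a 0.315  push-back 2.74 radial -4.27 fz 4.53 t 39.80 R 0.1101
a 0.345  push-back 2.81 radial -4.33 fz 3.52 t 40.10 R 0.1101
a 0.374  push-back 3.10 radial -6.51 fz 3.02 t 40.40 R 0.1101
a 0.403  push-back 2.47 radial -6.67 fz 3.18 t 40.70 R 0.1102
a 0.432  push-back 3.97 radial -6.10 fz 3.00 t 41.00 R 0.1102
a 0.462  push-back 3.25 radial -7.15 fz 2.87 t 41.30 R 0.1102
a 0.492  push-back 3.61 radial -7.57 fz 2.39 t 41.60 R 0.1102
a 0.521  push-back 3.06 radial -8.40 fz 2.57 t 41.90 R 0.1103
a 0.551  push-back 2.08 radial -8.92 fz 1.81 t 42.20 R 0.1103
a 0.581  push-back 0.72 radial -9.29 fz 1.72 t 42.50 R 0.1103
```

Settled readings show no dip near 0.35. The first crest is at α≈0.52, which agrees with vision (pin 1 at 0.53), so the earlier 0.42 jump was a friction artefact. The mark is therefore at 0.228 and four clicks centre on α≈1.23, with the fifth-click limit near 1.36. I swing there, stopping short of the centre to check.

```bash
python3 -m jog '[[-1,0,-0.0008,-0.002,0],[-1,0,-0.002,-0.0075,0],[-1,0,-0.003,-0.0128,0],[-1,0,-0.0038,-0.0183,0],[-1,0,-0.0043,-0.0238,0],[-1,0,-0.0046,-0.0293,0],[-1,0,-0.0046,-0.0348,0],[-1,0,-0.0042,-0.0402,0],[-1,0,-0.0036,-0.0457,0],[-1,0,-0.0027,-0.0512,0],[-1,0,-0.0016,-0.0566,0],[-1,0,-0.0016,-0.0566,0],[-1,0,-0.0016,-0.0566,0]]' >/dev/null; python3 lev.py
python3 -m jog '[[-1,0,0.0005,-0.0021,0],[-1,0,0.0005,-0.0021,0],[-1,0,0.0005,-0.0021,0]]' >/dev/null; python3 lev.py
python3 -m jog '[[-1,0,0.0006,-0.0021,0],[-1,0,0.0006,-0.0021,0],[-1,0,0.0006,-0.0021,0]]' >/dev/null; python3 lev.py
python3 -m jog '[[-1,0,0.0006,-0.0021,0],[-1,0,0.0006,-0.0021,0],[-1,0,0.0006,-0.0021,0]]' >/dev/null; python3 lev.py
python3 -m jog '[[-1,0,0.0007,-0.0021,0],[-1,0,0.0007,-0.0021,0],[-1,0,0.0007,-0.0021,0]]' >/dev/null; python3 lev.py
python3 -m jog '[[-1,0,0.0007,-0.0021,0],[-1,0,0.0007,-0.0021,0],[-1,0,0.0007,-0.0021,0]]' >/dev/null; python3 lev.py
```

```text
a 1.089  push-back 5.70 radial -6.56 fz 3.87 t 43.80 R 0.1104
a 1.108  push-back 4.47 radial -7.05 fz 4.08 t 44.10 R 0.1104
a 1.128  push-back 4.52 radial -6.92 fz 4.47 t 44.40 R 0.1104
a 1.148  push-back 4.56 radial -5.29 fz 5.15 t 44.70 R 0.1104
a 1.168  push-back 3.79 radial -6.28 fz 5.24 t 45.00 R 0.1104
a 1.188  push-back 3.28 radial -6.01 fz 5.82 t 45.30 R 0.1104
```

```bash
python3 -m jog '[[-1,0,0.0007,-0.0021,0],[-1,0,0.0007,-0.0021,0],[-1,0,0.0007,-0.0021,0]]' >/dev/null; python3 lev.py
python3 -m jog '[[-1,0,0.0008,-0.0021,0],[-1,0,0.0008,-0.0021,0],[-1,0,0.0008,-0.0021,0]]' >/dev/null; python3 lev.py
python3 -m jog '[[-1,0,0.0004,-0.001,0],[-1,0,0.0004,-0.001,0],[-1,0,0.0004,-0.001,0]]' >/dev/null; python3 lev.py; python3 look.py zz wrist scene side >/dev/null; python3 crop.py zz_side 320 200 130 100 6 zz2; python3 crop.py zz_scene 320 170 90 90 6 zz3
```

```text
a 1.207  push-back 3.98 radial -6.04 fz 4.00 t 45.60 R 0.1104
a 1.224  push-back 7.12 radial -7.16 fz 6.24 t 45.90 R 0.1104
a 1.233  push-back 8.46 radial -6.26 fz 5.70 t 46.20 R 0.1104
```

View pics/zz_wrist.png

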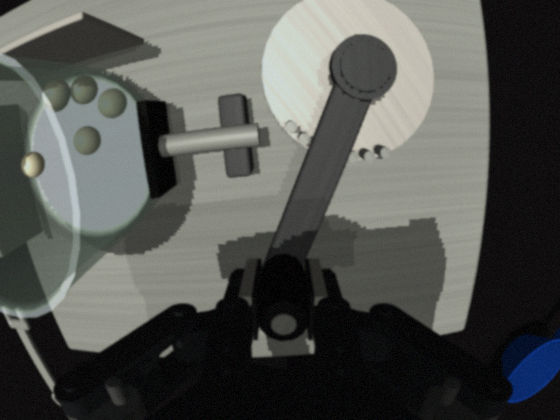

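View pics/zz2.png

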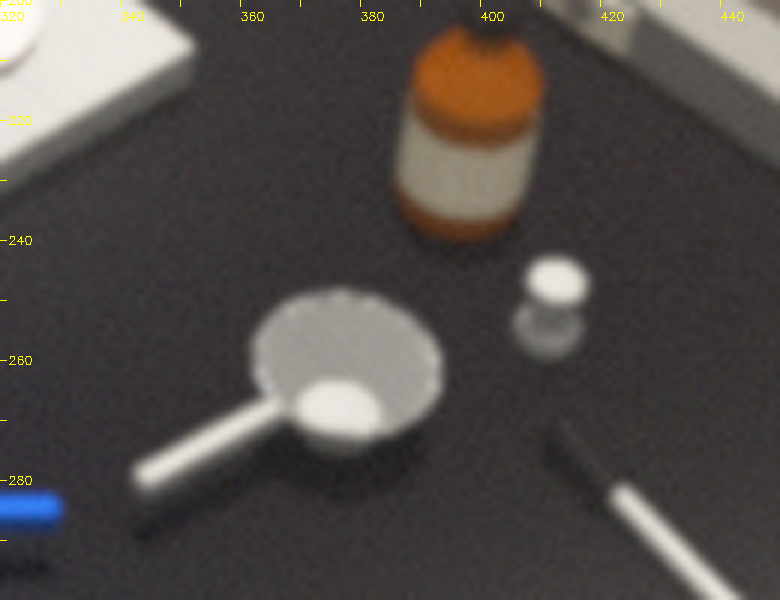

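View pics/zz3.png

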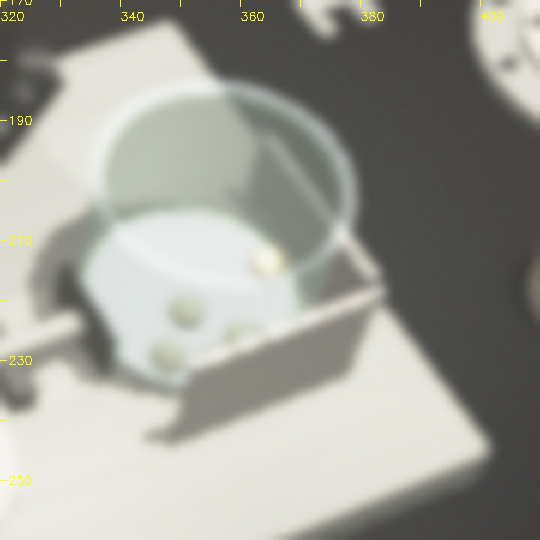

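View pics/zz_scene.png

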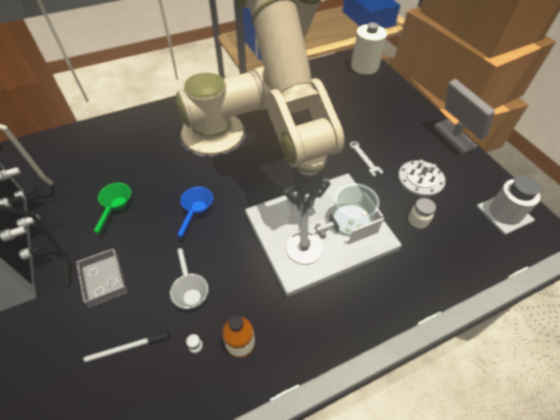

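The fourth drop-in jump came at α≈1.215 and the lever is now at 1.233, about 1.005 past the mark. The cup stands. I count only five balls clearly in the jar here, so I'll check the earlier views for the sixth.

```bash
python3 crop.py s_wrist 200 20 170 130 4 ca; python3 crop.py za_wrist 0 110 130 140 5 cb; python3 crop.py zg_scene 320 170 90 90 6 cc; python3 crop.py zz_side 225 130 90 80 8 cd;python3 crop.py zz_wrist 0 60 150 200 4 ce
```

```text
(no output)
```

View pics/ca.png

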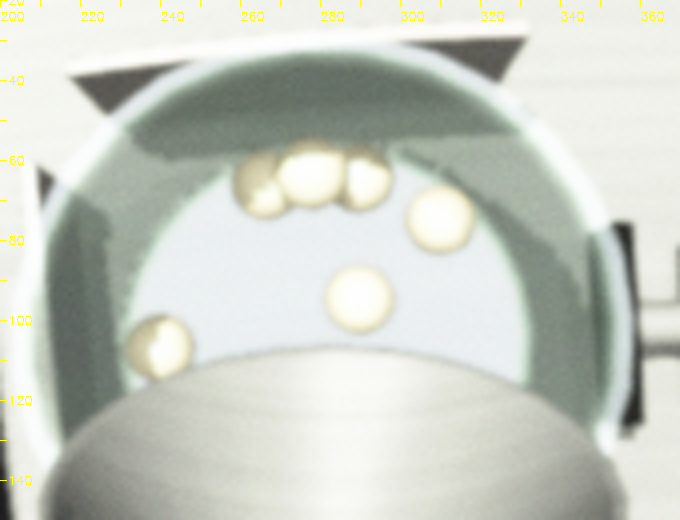

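View pics/cb.png

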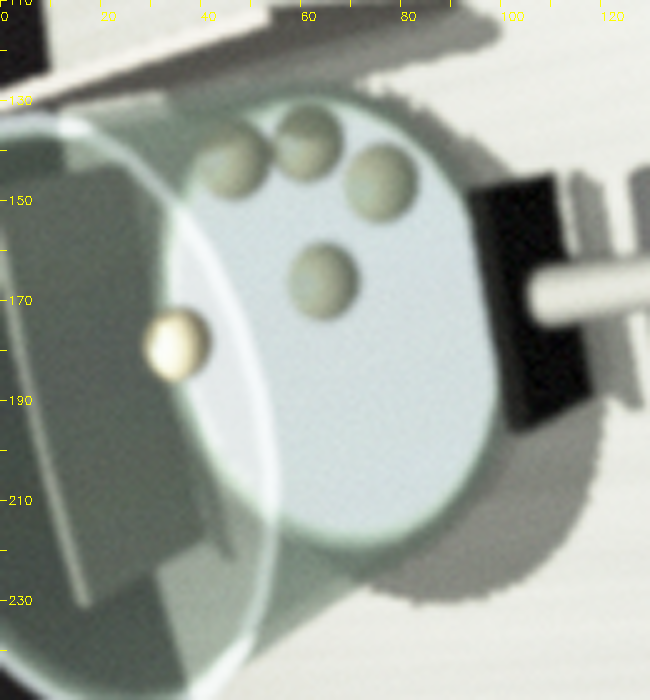

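View pics/cd.png

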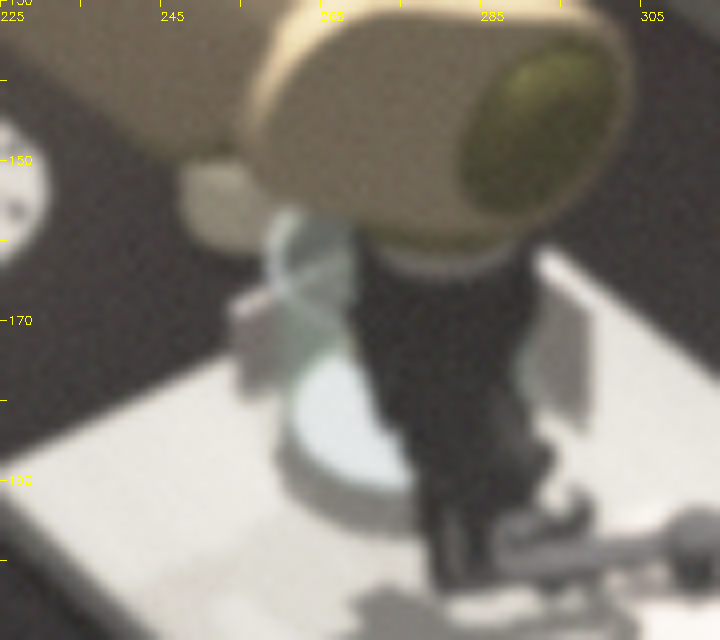

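View pics/ce.png

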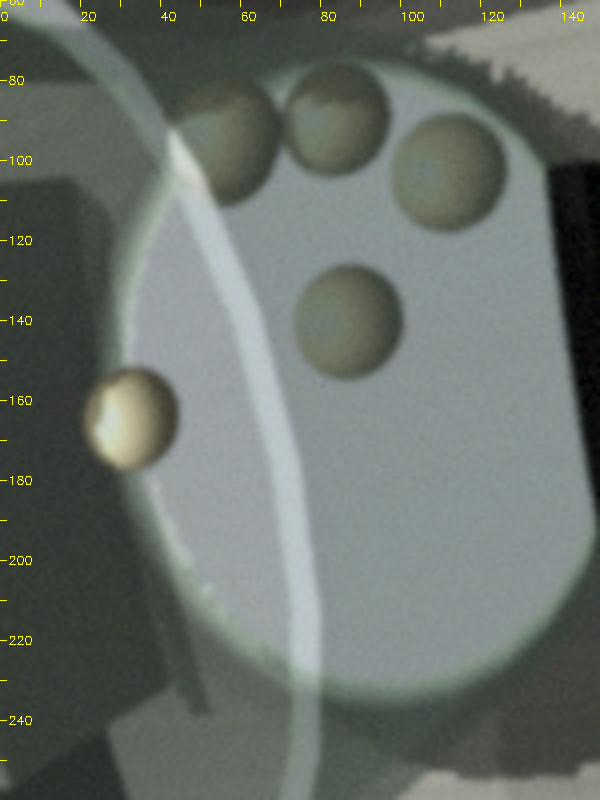

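```bash
python3 - <<'E'
from geo import *
c=np.array([.583,.230,0])
def f(tag,n,pts,z):
    for u,v in pts:
        p=onz(tag,n,u,v,z)-c; print(tag,n,(u,v),(p[:2]*1e3).round(0),'r',round(float(np.hypot(p[0],p[1]))*1e3))
f('s','wrist',[(264,66),(276,63),(289,64),(309,74),(288,95),(239,107)],.055)
f('s','wrist',[(276,63)],.070)
f('za','wrist',[(46,142),(61,138),(76,146),(64,166),(35,179)],.055)
f('zz','wrist',[(56,95),(83,90),(112,102),(86,140),(32,164)],.055)
f('zz','scene',[(363,213),(349,222),(346,229),(359,227)],.055)
print(tri(('zz','wrist',32,164),('zz','scene',363,213)),tri(('zz','wrist',32,164),('za','wrist',35,179)),tri(('zz','wrist',56,95),('za','wrist',46,142)))
E
python3 crop.py zz_scene 335 195 60 55 12 cf; python3 crop.py s_side 235 140 70 70 8 cg
```

```text
s wrist (264, 66) [40. 12.] r 42
s wrist (276, 63) [42. -0.] r 42
s wrist (289, 64) [ 40. -13.] r 42
s wrist (309, 74) [ 28. -32.] r 42
s wrist (288, 95) [ 8. -9.] r 12
s wrist (239, 107) [ 1. 42.] r 42
s wrist (276, 63) [40. -0.] r 40
za wrist (46, 142) [40. 11.] r 41
za wrist (61, 138) [ 40. -13.] r 42
za wrist (76, 146) [ 27. -33.] r 42
za wrist (64, 166) [  8. -10.] r 13
za wrist (35, 179) [ 1. 42.] r 42
zz wrist (56, 95) [42.  9.] r 43
zz wrist (83, 90) [ 39. -13.] r 41
zz wrist (112, 102) [ 27. -33.] r 42
zz wrist (86, 140) [  8. -10.] r 13
zz wrist (32, 164) [ 2. 42.] r 42
zz scene (363, 213) [-2. 39.] r 39
zz scene (349, 222) [  8. -15.] r 17
zz scene (346, 229) [ 25. -36.] r 44
zz scene (359, 227) [35.  1.] r 35
[0.5849 0.2647 0.0626] [0.5852 0.2543 0.0731] [0.6222 0.2297 0.0677][ WARN:0@0.018] global loadsave.cpp:275 findDecoder imread_('pics/s_side.png'): can't open/read file: check file path/integrity
Traceback (most recent call last):
  File "crop.py", line 3, in <module>
    c=cv2.resize(im[y:y+H,x:x+W],None,fx=k,fy=k,interpolation=cv2.INTER_CUBIC)
                 ~~^^^^^^^^^^^^^
TypeError: 'NoneType' object is not subscriptable
```

View pics/cf.png

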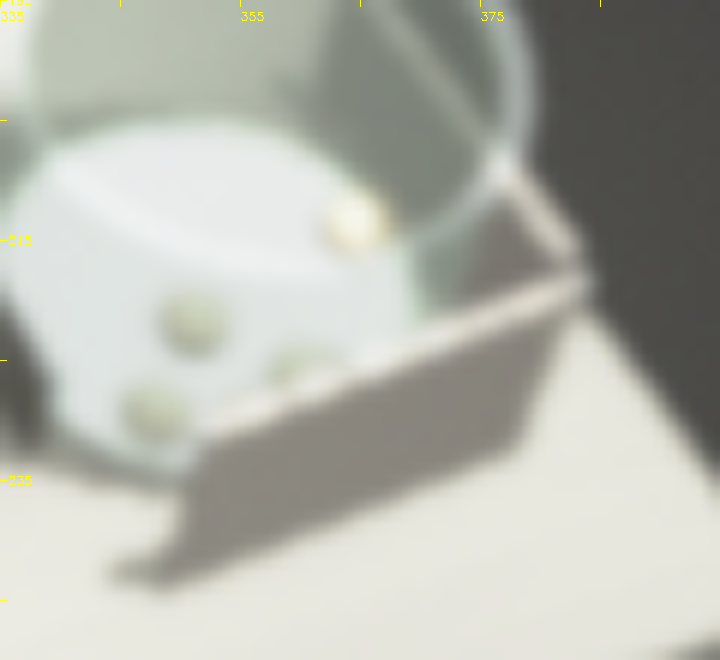

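```bash
python3 - <<'E'
from geo import *
def proj(tag,n,p):
    m=json.load(open(f'pics/{tag}_{n}.json'));R=np.array(m['orientation']);d=R.T@(np.array(p)-np.array(m['origin']))
    x,y,z=d[0],-d[1],-d[2]
    if n=='wrist': h=np.hypot(x,y);r=np.arctan2(h,z)*m['fx'];x,y=r*x/h,r*y/h
    else: x,y=x/z*m['fx'],y/z*m['fx']
    return round(m['cx']+x,1),round(m['cy']+y,1)
for nm,p in {'A(40,12)':(.623,.242,.055),'B(40,-13)':(.623,.217,.055),'S':(.623,.230,.068),'C':(.611,.198,.055),'M':(.591,.221,.055),'L':(.584,.272,.055)}.items():
    print(nm,proj('s','wrist',p),proj('za','wrist',p),proj('zz','wrist',p),proj('zz','scene',p),proj('zg','side',p))
E
python3 crop.py zg_side 225 130 90 80 8 cg;python3 crop.py n_side 225 130 90 80 8 ch; python3 crop.py s_scene 335 195 60 55 10 ci
```

```text
A(40,12) (np.float64(264.1), np.float64(66.3)) (np.float64(45.5), np.float64(142.0)) (np.float64(53.5), np.float64(98.5)) (np.float64(363.1), np.float64(227.0)) (np.float64(282.7), np.float64(172.9))
B(40,-13) (np.float64(288.9), np.float64(63.7)) (np.float64(60.9), np.float64(137.7)) (np.float64(83.2), np.float64(88.7)) (np.float64(355.6), np.float64(230.1)) (np.float64(287.0), np.float64(176.3))
S (np.float64(275.7), np.float64(63.1)) (np.float64(45.7), np.float64(141.4)) (np.float64(54.9), np.float64(93.8)) (np.float64(360.3), np.float64(225.9)) (np.float64(284.7), np.float64(171.8))
C (np.float64(309.0), np.float64(73.5)) (np.float64(75.2), np.float64(145.1)) (np.float64(111.0), np.float64(100.7)) (np.float64(347.7), np.float64(229.3)) (np.float64(287.7), np.float64(180.3))
M (np.float64(288.2), np.float64(94.7)) (np.float64(63.4), np.float64(166.2)) (np.float64(85.3), np.float64(140.7)) (np.float64(350.9), np.float64(221.3)) (np.float64(279.4), np.float64(179.4))
L (np.float64(238.9), np.float64(107.3)) (np.float64(35.0), np.float64(178.7)) (np.float64(32.1), np.float64(165.1)) (np.float64(364.5), np.float64(213.5)) (np.float64(269.3), np.float64(173.2))
```

View pics/cg.png

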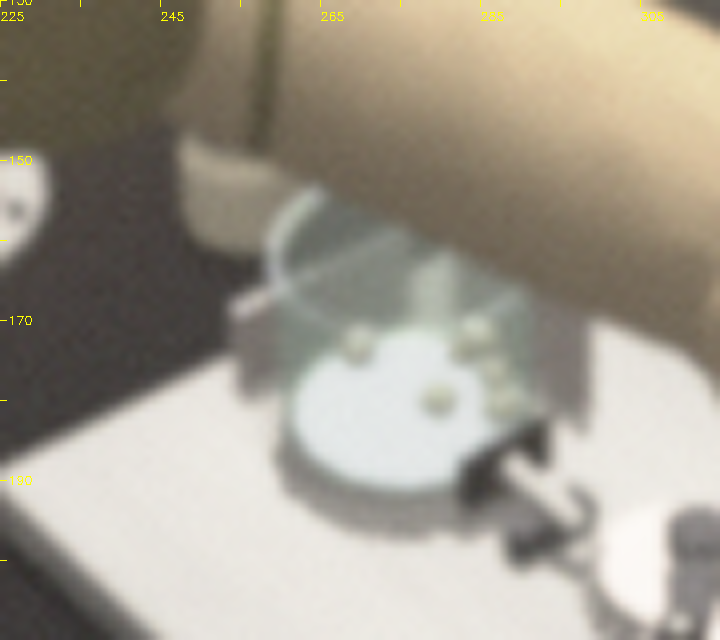

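View pics/ci.png

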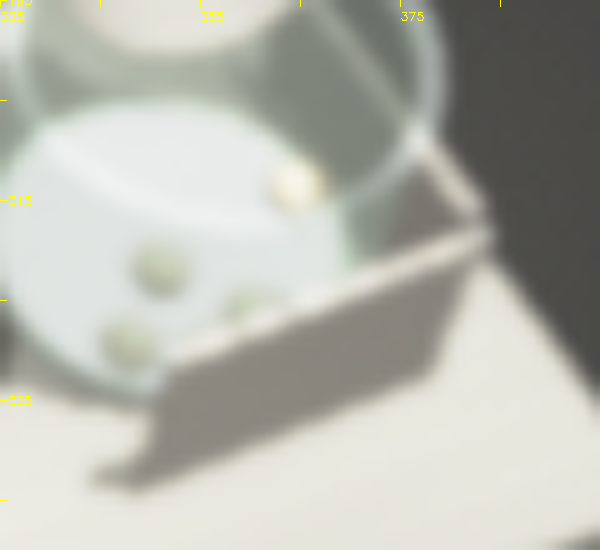

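The stacked sixth ball projects exactly behind ball A in these views: predicted (54.9,93.8), seen at (56,95). It is also visible in the scene view at (359,227), unchanged. So all six are in the jar. I take a last reading and hand in.

```bash
python3 lev.py; python3 -c "
from rig import env
o=env.observe();print(o['grip_width'],o['ft_force'].round(1))
print(env.close_job())"
```

```text
a 1.232  push-back 7.52 radial -5.99 fz 6.18 t 46.35 R 0.1104
0.02097642463267201 [ 2.  -9.4  6.2]
the job is handed in; nothing more can be done
None
```

All six balls are in the jar, the empty cup is standing back on the bench, and I handed the job in at about 46 s with the knob held at the fourth click. No verdict was reported.

**Balls:** I eased the grip so the cup swung nose-down over the jar. The bar then slid out of the pads and the cup dropped into the jar. I gripped it again, lifted it, and knocked the last ball off the lip into the jar. In the last wrist pictures the sixth ball is hidden behind another. Its predicted position matches there, and the scene camera shows it in the same place as before.

**Cup:** I rolled it upright against the bench. After release it leaned back about 14° on its handle, so I pressed its inner floor down until it stood flat. The final side view shows it level and still.

**Lever:** The last reading was 1.232 rad from rest, which is about 1.00 rad past my estimated mark of 0.23. The fourth drop-in jump came at about 1.215 rad. The spring was pushing back at about 7.5 N and the fingers were closed on the knob.

**Disagreements between checks:**
- Force readings taken while the lever was moving suggested the clicks came earlier. Settled readings and the pins seen by camera both put the first pin at about 0.52–0.53 rad, so I used those.
- My first camera estimate of the mark was 0.19 rad; I refined it to 0.23.

I saw no sign of bystanders moving in the final pictures, but I did not measure their positions.

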